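# Clear the pastry slab: cinnamon to the spice box, sugar chips scraped into the tray

### The arm

A 7-joint arm with a two-finger parallel gripper is mounted at the origin on the work surface. World frame = base frame: x ahead of the robot, y to its left, z up, the work surface at z = 0. Lengths are in m, angles in rad, forces in N, time in s.
With the tool pointing down it reaches from about 0.425 to 0.875 m from the base axis. Payload 4.7 kg.
Tool frame: the origin (TCP) lies on the centre line of the jaws, within the pads' length; the fingertips stand 14 mm ahead of it and the grasp point (between the pads) lies 5 mm behind it; z points along the fingers, y is the line along which they close (so a half turn about z gives the same grasp; the last joint's range is limited). The gripper opens to 87 mm and grips with 3 to 60 N. Pads are 19 mm wide; open, the fingers measure 117 mm over their backs; the gripper's body (75 mm by 190 mm) begins 51 mm behind the grasp point.
Start: joints at [1.143, 0.321, -0.07, 1.45, 0.023, 1.371, -0.057], TCP at [0.278, -0.588, 0.212] pointing down, gripper open.
Joint ranges: [-2.86, 2.86], [-0.3, 2.09], [-1.38, 1.24], [0.06, 2.45], [-1.56, 4.7], [0.09, 2.05], [-2.69, 2.69]. Speed limits (rad/s): [2.57, 2.57, 3.14, 3.14, 3.14, 3.14, 3.14].

### API

Orientations are given as a rotation vector (axis times angle).
In Python, from bench import ctrl gives the robot as it stands.
- The arm moves only by the tool send_rows, never from a script. Its argument "steps" is a list of rows, each an object of numbers: "tx", "ty", "tz": the shift along the tool's x, y, z in units of 60 mm (1.0 is 60 mm); "turn": the turn about the tool's z in units of 8 degrees (1.0 is 8 degrees); "grip": the opening, from 0 (shut) to 1 (fully open). A call has 1 to 12 rows; each row shifts and turns the commanded pose from where the row before left it, along the tool's axes as they then stand; what a row does not reach is not made up. A row lasts 1/8 s, in which the tool goes at most 62.5 mm and 10.7 degrees, less where a joint would pass 70% of its speed; a pose out of reach is approached as far as the arm can. A call is refused whole if a number of a shift passes 1 or a number of a turn 1, either way. A call with a gripper value outside its range is refused whole. The fingers move at their own pace and stop on an object; "newtons" is the grip in N (left out, the last holds). Time passes only in rows, so rows that do not move let the fingers close. It gives the time, the measured TCP pose, the force, the opening and the grip force at its end, in the units of the state.
- ctrl.get_state(): the state, without advancing time (a new reading comes with each control period).
- ctrl.get_image(name): name is "side" or "top" or "wrist"; returns a dict with "pixels" (400x640x3 uint8, red, green, blue), "K" (3x3 intrinsics, pixels), "dist" ([k1, k2, p1, p2, k3] as OpenCV has them; the pictures are not rectified), "cam_to_world" (4x4, takes a point from camera to world coordinates); the wrist camera has in their place "T_tool_cam" (4x4, takes a point from camera to tool coordinates, whose origin is the TCP and whose axes are the flange's). Camera axes: x right, y down, z forward; pixel columns grow to the right and rows downward; lengths in m; the calibration is good to about 2 mm. A picture is of the moment at which its call begins: read the wrist's pose just before it. There is no depth.
- ctrl.close_job(): hands the job in; it is judged then, once.
The state is a dict: "time": time; "joint_positions": joint angles; "qd": joint speeds; "joint_torque": joint torques, N m; "position": TCP position; "tool_rot": TCP orientation; "ft_force": force on the tool from outside, world axes, zero at the start; "torque": the same for the moment, N m; "grip_width": opening from 0.0 (shut) to 1.0 (fully open); "grip_force": force on a finger pad.
Only numpy, scipy, OpenCV 4.12 (cv2) and the standard library are available. Lean on these libraries where they do the work, as an engineer would, in place of code of your own. Each camera call takes 0.05 s, during which the arm holds its last target. There are 200 camera calls.

### The job

Tidy the marble slab: first lift the cinnamon stick off it and put it in the pale wooden spice box, then use the scraper block to wipe all four rock-sugar chips off the slab into the blue tray. Finally stand the scraper upright on the counter again. Never touch the chips with the gripper, and do not disturb the jar, the cup or the crock.

Things in the scene. Friction and masses are not known exactly. Their poses are not given: they have to be found in the camera images.
- slab: White marble pastry slab, 200 (own x) x 240 (own y) x 30 mm thick, fixed to the counter. Origin: centre of its underside; top face at own z = 30 mm. The tray lies against one of its y ends (own y = +120 or -120 mm) and the spice box against the other.
- tray: Blue open catch tray for the sugar chips, fixed, outside 200 (own x) x 100 (own y) x 26 mm high, walls 4 mm, floor 8 mm thick. Origin: centre of its underside. Its axes are parallel to the slab's; it butts against the slab's own +y or -y end (varies), its rim 4 mm below the slab's top.
- spice_box: Pale wooden open spice box for the cinnamon, fixed, same size and build as the tray (outside 200 x 100 x 26 mm, walls 4 mm, floor 8 mm thick), against the other end of the slab. Origin: centre of its underside; axes parallel to the slab's.
- scraper: Loose scraper block standing upright on the counter at the left or right of the work, about 0.2 kg: red plastic blade foot 160 (own x) x 36 (own y) x 14 mm high, and above it a wooden grip 110 (own x) x 24 (own y) mm from z = 14 to 63 mm. Origin: centre of its underside. Grip it from above across its 24 mm thickness (own y); sweep along its own y.
- cinnamon: Brown double-curl cinnamon stick lying near the middle of the slab, 70 (own x) x 23 (own y) x 12 mm high, 12 g. Origin: centre of its underside. Does not roll.
- chip0: Amber rock-sugar chip lying loose on the slab, one of four, about 22 x 18 mm and 12 mm high (crystal tips to 16 mm), 10 g. Origin: centre of its underside as built; it may tumble.
- chip1: Amber rock-sugar chip lying loose on the slab, one of four, about 22 x 18 mm and 12 mm high (crystal tips to 16 mm), 10 g. Origin: centre of its underside as built; it may tumble.
- chip2: Amber rock-sugar chip lying loose on the slab, one of four, about 22 x 18 mm and 12 mm high (crystal tips to 16 mm), 10 g. Origin: centre of its underside as built; it may tumble.
- chip3: Amber rock-sugar chip lying loose on the slab, one of four, about 22 x 18 mm and 12 mm high (crystal tips to 16 mm), 10 g. Origin: centre of its underside as built; it may tumble.
- jar: Glass storage jar with wooden lid, bystander, 90 mm diameter, 100 mm high, loose. Origin: centre of its underside. Stands on the side of the work where the scraper does not.
- cup: White ceramic cup, bystander, 76 mm diameter, 80 mm high, loose. Origin: centre of its underside.
- crock: Terracotta salt crock with a pale wooden lid, bystander, 76 mm diameter, 82 mm high, loose. Origin: centre of its underside.
Not all that is in view belongs to the job. What is shaped like the cinnamon but orange or purple is not meant.

How it is judged:
On the way, in this order (a step that is already met when the one before it is completed fails the run):
1. the cinnamon stick lies in the spice box, let go (x of cinnamon in the frame of spice_box between -0.098 and 0.098 m and y of cinnamon in the frame of spice_box between -0.048 and 0.048 m and z of cinnamon in the frame of spice_box below 0.02 m and contact force between the fingers and cinnamon below 0.1 N), for 0.2 s.
2. all four sugar chips are in the tray (x of chip0 in the frame of tray between -0.098 and 0.098 m and y of chip0 in the frame of tray between -0.048 and 0.048 m and z of each of chip0, chip1, chip2, chip3 in the frame of tray below 0.02 m and x of chip1 in the frame of tray between -0.098 and 0.098 m and y of chip1 in the frame of tray between -0.048 and 0.048 m and x of chip2 in the frame of tray between -0.098 and 0.098 m and y of chip2 in the frame of tray between -0.048 and 0.048 m and x of chip3 in the frame of tray between -0.098 and 0.098 m and y of chip3 in the frame of tray between -0.048 and 0.048 m), for 0.2 s.
At the end, for the whole second after the job is handed in: Cinnamon in the spice box and all four chips in the tray (origins within the walls, under 20 mm above the container's underside); scraper upright within 0.1 rad with its underside within 4 mm of the counter surface, not on the slab or in a container; all at rest (all of step 2 and x of cinnamon in the frame of spice_box between -0.098 and 0.098 m and y of cinnamon in the frame of spice_box between -0.048 and 0.048 m and z of cinnamon in the frame of spice_box below 0.02 m and height (world z) of scraper between -0.004 and 0.004 m and angle between scraper's own z axis and vertical below 0.1 rad and linear speed of each of scraper, cinnamon, chip0, chip1, chip2, chip3 below 0.02 m/s); the robot touches nothing.
It fails at once if the gripper or arm touches a sugar chip (contact force between any of the fingers, the arm and chip0 above 0.3 N or contact force between any of the fingers, the arm and chip1 above 0.3 N or contact force between any of the fingers, the arm and chip2 above 0.3 N or contact force between any of the fingers, the arm and chip3 above 0.3 N).
It fails at once if the jar, cup or crock is moved by more than 25 mm or tipped (distance of any of jar, cup, crock from where it was at the start of the episode above 0.025 m or angle between any of jar, cup, crock's own z axis and vertical above 0.3 rad).
It also fails if it takes over 61 s, if anything falls off the work surface, if the arm or the gripper's body presses on something with over 40 N, if the wrist force passes 120 N, or if a joint passes its speed limit or range.

## Working session

There is one attempt and no reset: what is moved stays moved. The work goes in short steps, Python scripts to look and compute and a tool call to move; the robot and the scene stay as the last step left them, time stands still between calls to the robot, and variables do not carry over. Pictures are saved under pics/ and viewed, at most 10 in all, crops included, and the job is handed in when it is done.

Besides the shell and the picture viewer there is one more tool, called after ">>>" as name(argument=value, ...), one argument or row to a line, values as JSON. send_rows: Moves the arm, as the interface text tells. Its arguments: {"type":"object","properties":{"steps":{"type":"array"},"newtons":{"type":"number"}},"required":["steps"]}

```bash
ls; mkdir -p pics; cat > h.py <<'E'
import numpy as np, cv2
from scipy.spatial.transform import Rotation as R
from bench import ctrl
def grab(n):
    s=ctrl.get_state(); im=ctrl.get_image(n)
    if n=='wrist':
        T=np.eye(4);T[:3,:3]=R.from_rotvec(s['tool_rot']).as_matrix();T[:3,3]=s['position']
        im['cam_to_world']=T@np.array(im['T_tool_cam'])
    return im
def rays(im,px):
    p=cv2.undistortPoints(np.array(px,float).reshape(-1,1,2),np.array(im['K'],float),np.array(im['dist'],float)).reshape(-1,2)
    T=np.array(im['cam_to_world']);return T[:3,3],np.c_[p,np.ones(len(p))]@T[:3,:3].T
def onplane(im,px,z):
    o,d=rays(im,px);return o+d*((z-o[2])/d[:,2])[:,None]
def tri(im1,p1,im2,p2):
    o1,d1=rays(im1,[p1]);o2,d2=rays(im2,[p2]);d1=d1[0];d2=d2[0]
    s=np.linalg.lstsq(np.c_[d1,-d2],o2-o1,rcond=None)[0]
    a=o1+s[0]*d1;b=o2+s[1]*d2;return (a+b)/2,np.linalg.norm(a-b)
def save(im,n):cv2.imwrite('pics/'+n+'.png',cv2.cvtColor(im['pixels'],cv2.COLOR_RGB2BGR))
E
python3 - <<'E'
from h import *
import pickle
ims={n:grab(n) for n in('top','side')}
for n in ims: save(ims[n],n+'0');print(n,np.round(ims[n]['cam_to_world'],3).tolist())
pickle.dump(ims,open('ims0.pkl','wb'));print(ctrl.get_state())
E
```

```text
pics
top [[0.008, -0.983, 0.186, 0.454], [-1.0, -0.002, 0.028, -0.007], [-0.027, -0.186, -0.982, 0.984], [0.0, 0.0, 0.0, 1.0]]
side [[-0.998, -0.028, 0.049, 0.579], [-0.054, 0.719, -0.693, 0.759], [-0.016, -0.695, -0.719, 0.832], [0.0, 0.0, 0.0, 1.0]]
{'time': 0.1, 'joint_positions': array([ 1.14307518,  0.32175437, -0.07009294,  1.45154374,  0.02260034,
        1.37082378, -0.05690403]), 'qd': array([ 0.00057878, -0.00118276, -0.00065298, -0.00371975, -0.00130173,
       -0.00095406, -0.00166699]), 'joint_torque': array([ 2.07746398e-04, -4.92571306e+01, -4.05570958e-01, -3.13399494e+01,
       -6.40958687e-02,  3.95212602e-02,  7.89735577e-05]), 'position': array([ 0.27766871, -0.58713347,  0.21127206]), 'tool_rot': array([-3.06359916e+00, -6.88060669e-01,  7.39275580e-04]), 'ft_force': array([-0.72287529, -0.31356912, -0.10362228]), 'torque': array([-0.00346144,  0.0311255 ,  0.01716746]), 'grip_force': 0.0, 'grip_width': 0.9999657393799548}
```

View pics/top0.png

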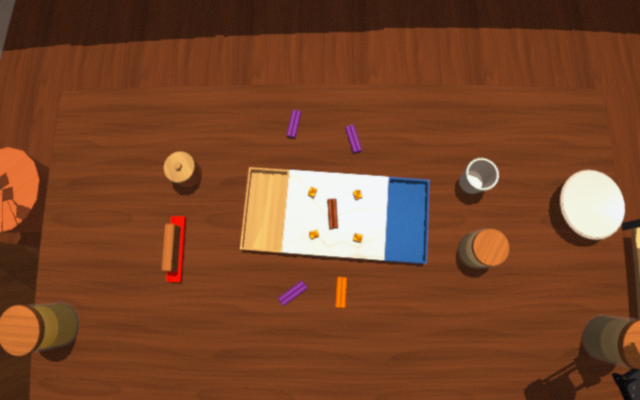

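View pics/side0.png

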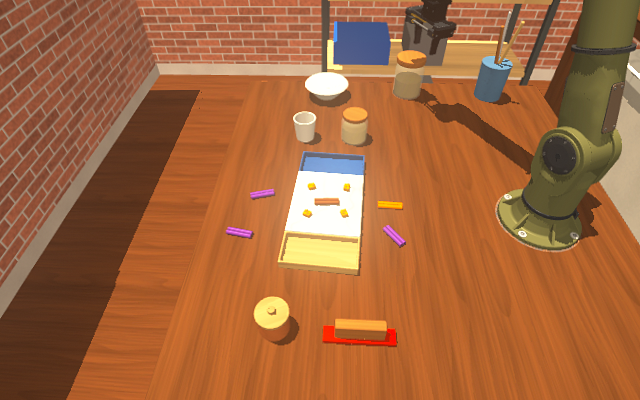

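The top view shows the box at left (~265,210), the slab in the middle, and the tray at right (~408,222). The scraper is at (175,248), the crock at (180,168), the jar at (485,248) and the cup at (479,176). The cinnamon is at (333,213), with chips around it at (312,192), (357,194), (313,234) and (358,238).

```bash
cat > m.py <<'E'
from h import *
import pickle
ims=pickle.load(open('ims0.pkl','rb'))
def blobs(im,lo,hi,amin=12,roi=None):
    hsv=cv2.cvtColor(im['pixels'],cv2.COLOR_RGB2HSV);m=cv2.inRange(hsv,np.array(lo),np.array(hi))
    if roi is not None:
        k=np.zeros_like(m);x0,y0,x1,y1=roi;k[y0:y1,x0:x1]=1;m*=k
    n,l,s,c=cv2.connectedComponentsWithStats(m)
    out=[]
    for i in range(1,n):
        if s[i,4]>=amin:
            r=cv2.minAreaRect(np.argwhere(l==i)[:,::-1].astype(np.float32));out.append((s[i,4],c[i],cv2.boxPoints(r),l==i))
    return out
E
python3 - <<'E'
from m import *
roi={'top':(150,80,520,320),'side':(220,100,420,360)}
cols={'red':((0,200,120),(6,255,255)),'blue':((100,120,60),(125,255,255)),'white':((0,0,180),(180,60,255)),'box':((15,60,150),(32,190,255)),'amber':((12,200,150),(26,255,255)),'brown':((0,100,60),(14,235,200))}
for n in ims:
    for c,(lo,hi) in cols.items():
        R_=roi[n]
        if c in('amber','brown'): R_=(290,180,380,246) if n=='top' else (292,178,362,222)
        for a,ce,bx,_ in blobs(ims[n],lo,hi,12 if c in('amber','brown') else 150,R_):
            z={'white':.03,'red':.014,'blue':.026,'box':.026,'amber':.038,'brown':.042}[c]
            print(n,c,a,ce.round(1),bx.round(0).tolist() if c not in('amber',) else '','w',onplane(ims[n],[ce],z)[0,:2].round(4),onplane(ims[n],bx,z)[:,:2].round(3).tolist() if c!='amber' else '')
E
```

```text
top red 538 [177.7 249.9] [[165.0, 282.0], [170.0, 215.0], [186.0, 216.0], [181.0, 283.0]] w [0.5098 0.3633] [[0.433, 0.39], [0.595, 0.388], [0.593, 0.348], [0.431, 0.351]]
top blue 3331 [407.  220.5] [[385.0, 261.0], [389.0, 177.0], [430.0, 180.0], [425.0, 263.0]] w [ 0.5827 -0.1882] [[0.488, -0.134], [0.687, -0.148], [0.682, -0.247], [0.483, -0.229]]
top white 293 [480.1 176.2] [[466.0, 158.0], [498.0, 158.0], [498.0, 189.0], [466.0, 189.0]] w [ 0.6905 -0.3697] [[0.736, -0.338], [0.737, -0.418], [0.659, -0.412], [0.659, -0.333]]
top white 7864 [335.9 214.4] [[281.0, 252.0], [287.0, 169.0], [390.0, 176.0], [384.0, 259.0]] w [ 0.5962 -0.0196] [[0.506, 0.108], [0.707, 0.098], [0.689, -0.15], [0.491, -0.131]]
top box 725 [178.6 166.4] [[164.0, 151.0], [193.0, 151.0], [193.0, 181.0], [164.0, 181.0]] w [0.7157 0.3711] [[0.756, 0.413], [0.755, 0.337], [0.678, 0.332], [0.678, 0.406]]
top box 3352 [264.4 210.5] [[239.0, 249.0], [246.0, 166.0], [289.0, 169.0], [282.0, 252.0]] w [0.6055 0.1515] [[0.513, 0.21], [0.717, 0.202], [0.708, 0.095], [0.506, 0.107]]
top amber 37 [311.8 191.6]  w [0.64
[... 1612 characters left out ...]
 312.6] [[254.0, 296.0], [288.0, 296.0], [288.0, 329.0], [254.0, 329.0]] w [0.713  0.3357] [[0.758, 0.296], [0.679, 0.292], [0.671, 0.373], [0.745, 0.377]]
side box 299 [359.5 323.9] [[336.0, 327.0], [336.0, 319.0], [385.0, 321.0], [385.0, 329.0]] w [0.5149 0.354 ] [[0.567, 0.364], [0.567, 0.344], [0.458, 0.345], [0.46, 0.365]]
side amber 17 [310.8 185.3]  w [ 0.6476 -0.0689] 
side amber 15 [346.  186.2]  w [ 0.5446 -0.0689] 
side amber 19 [307.1 212. ]  w [0.6513 0.0373] 
side amber 22 [343.5 212.1]  w [0.5516 0.0339] 
side brown 35 [327.1 203.5] [[315.0, 203.0], [338.0, 203.0], [338.0, 204.0], [315.0, 204.0]] w [0.5975 0.0068] [[0.631, 0.006], [0.567, 0.004], [0.567, 0.008], [0.631, 0.01]]
```

```bash
cat > plan.py <<'E'
from h import *
import sys
def plan(x,y,z,hdeg):
    s=ctrl.get_state();M=R.from_rotvec(s['tool_rot']).as_matrix()
    h=np.degrees(np.arctan2(M[1,0],M[0,0]));print('pos',s['position'].round(4),'head',h.round(2),'tilt',M[2,2].round(5),'t',s['time'],'grip',s['grip_width'],'ft',s['ft_force'].round(1))
    c,d=np.cos(np.radians(hdeg)),np.sin(np.radians(hdeg))
    W=np.array([[c,d,0],[d,-c,0],[0,0,-1]])
    t=W.T@(np.array([x,y,z])-s['position'])/.06
    print('turn units',((h-hdeg)/8).round(3),'then tool shift units',t.round(3),'max rows',np.ceil(np.linalg.norm(t)))
if __name__=='__main__':plan(*map(float,sys.argv[1:5]))
E
python3 plan.py 0.597 -0.011 0.22 3.7
```

```text
pos [ 0.2777 -0.5871  0.2113] head 25.32 tilt -1.0 t 0.1 grip 0.9999657393799548 ft [-0.7 -0.3 -0.1]
turn units 2.702 then tool shift units [ 5.931 -9.239 -0.145] max rows 11.0
```

>>> send_rows(
  steps=[
    {"turn": 0.9,"grip": 1},
    {"turn": 0.9},
    {"turn": 0.9},
  ],
)

```text
validation failed for argument at $.st...
```

>>> send_rows(
  steps=[
    {"tx": 0,"ty": 0,"tz": 0,"turn": 0.9,"grip": 1},
    {"tx": 0,"ty": 0,"tz": 0,"turn": 0.9,"grip": 1},
    {"tx": 0,"ty": 0,"tz": 0,"turn": 0.9,"grip": 1},
  ],
)

```text
time: 0.48
position: [0.2777, -0.5873, 0.2116]
tool_rot: [-3.139, -0.095, 0.001]
ft_force: [-0.2, -0.2, -0.2]
grip_width: 1.001
grip_force: 0.0
```

>>> send_rows(
  steps=[
    {"tx": 0.5,"ty": -0.77,"tz": 0,"turn": 0,"grip": 1},
    {"tx": 0.5,"ty": -0.77,"tz": 0,"turn": 0,"grip": 1},
    {"tx": 0.5,"ty": -0.77,"tz": 0,"turn": 0,"grip": 1},
    {"tx": 0.5,"ty": -0.77,"tz": 0,"turn": 0,"grip": 1},
    {"tx": 0.5,"ty": -0.77,"tz": 0,"turn": 0,"grip": 1},
    {"tx": 0.5,"ty": -0.77,"tz": 0,"turn": 0,"grip": 1},
    {"tx": 0.5,"ty": -0.77,"tz": 0,"turn": 0,"grip": 1},
    {"tx": 0.5,"ty": -0.77,"tz": 0,"turn": 0,"grip": 1},
    {"tx": 0.5,"ty": -0.77,"tz": 0,"turn": 0,"grip": 1},
    {"tx": 0.5,"ty": -0.77,"tz": 0,"turn": 0,"grip": 1},
    {"tx": 0.5,"ty": -0.77,"tz": 0,"turn": 0,"grip": 1},
    {"tx": 0.4,"ty": -0.77,"tz": 0,"turn": 0,"grip": 1},
  ],
)

```text
time: 1.98
position: [0.5958, -0.0099, 0.2118]
tool_rot: [-3.14, -0.102, 0.001]
ft_force: [0.0, -0.3, 0.0]
grip_width: 0.999
grip_force: 0.0
```

>>> send_rows(
  steps=[
    {"tx": 0,"ty": 0,"tz": 0,"turn": 0,"grip": 1},
    {"tx": 0,"ty": 0,"tz": 0,"turn": 0,"grip": 1},
  ],
)

```text
time: 2.22
position: [0.5949, -0.012, 0.2116]
tool_rot: [3.139, 0.102, -0.002]
ft_force: [-0.2, -0.2, 0.5]
grip_width: 1.002
grip_force: 0.0
```

```bash
python3 plan.py 0.597 -0.011 0.22 3.7; python3 - <<'E'
from h import *
import pickle
w=grab('wrist');save(w,'w1');pickle.dump(w,open('w1.pkl','wb'));print(np.round(w['cam_to_world'],3).tolist(),np.round(w['K'],0).tolist())
E
```

```text
pos [ 0.5949 -0.012   0.2116] head 3.72 tilt -1.0 t 2.225 grip 1.0015005125684409 ft [-0.2 -0.2  0.5]
turn units 0.002 then tool shift units [ 0.037 -0.014 -0.14 ] max rows 1.0
[[0.066, -0.966, -0.251, 0.663], [-0.998, -0.063, -0.017, -0.008], [0.001, 0.251, -0.968, 0.383], [0.0, 0.0, 0.0, 1.0]] [[284.0, 0.0, 320.0], [0.0, 284.0, 196.0], [0.0, 0.0, 1.0]]
```

View pics/w1.png

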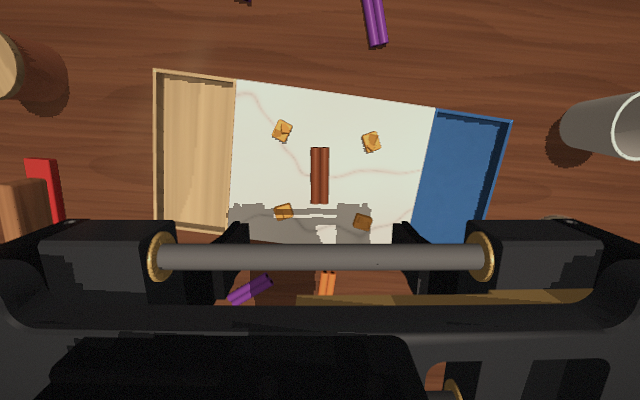

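The wrist view shows the cinnamon at (320,176), clear of the chips. The slab's far corners are at (237,79) and (436,108), the tray's far corner at (512,120), and the box's far corner at (154,69).

```bash
python3 - <<'E'
from m import *
w=pickle.load(open('w1.pkl','rb'));t=ims['top']
b=max(blobs(w,(0,80,40),(12,255,220),200,(295,140,345,212)),key=lambda q:q[0])
bt=max(blobs(t,(0,100,60),(14,235,200),50,(290,180,380,246)),key=lambda q:q[0])
print(b[0],b[1],b[2].round(0).tolist(),onplane(w,[b[1]],.040)[0],onplane(w,b[2],.042).round(4)[:,:2].tolist())
print('tri cin',tri(w,b[1],t,bt[1]))
print('w white corners',onplane(w,[(237,79),(436,108)],.03).round(4).tolist(),'tray/box far',onplane(w,[(512,120),(154,69),(153,228)],.026).round(4).tolist())
for pw,pt in (((237,79),(288,169)),((436,108),(389,177)),((512,120),(430,180)),((154,69),(247,167))): print('tri',tri(w,pw,t,pt))
for a in blobs(w,(12,110,90),(25,255,255),60,(240,110,400,240)): print('chip',a[0],a[1],onplane(w,[a[1]],.038)[0])
E
```

```text
988 [319.23785425 174.87246964] [[311.0, 147.0], [328.0, 147.0], [328.0, 203.0], [311.0, 203.0]] [ 0.60154507 -0.01112225  0.04      ] [[0.6347, 0.0008], [0.6361, -0.0193], [0.5671, -0.0243], [0.5658, -0.0032]]
tri cin (array([ 0.59938752, -0.01108948,  0.02803164]), np.float64(0.00027892013110130754))
w white corners [[0.7067, 0.0918, 0.03], [0.6899, -0.1452, 0.03]] tray/box far [[0.6832, -0.2434, 0.026], [0.7127, 0.1912, 0.026], [0.5121, 0.2079, 0.026]]
tri (array([0.70970158, 0.09709146, 0.01533079]), np.float64(0.003197619308262007))
tri (array([ 0.69044266, -0.14919436,  0.01919744]), np.float64(0.0007065026199781832))
tri (array([ 0.68370123, -0.24971274,  0.01636034]), np.float64(0.00010090630694878826))
tri (array([0.7163318 , 0.20097144, 0.00984382]), np.float64(0.002997284724099703))
chip 282 [281.57446809 130.32978723] [0.65166921 0.03686605 0.038     ]
chip 287 [370.94425087 141.49825784] [ 0.64566653 -0.07025107  0.038     ]
chip 253 [282.96047431 211.55731225] [0.55096792 0.03185769 0.038     ]
chip 251 [362.14741036 221.70916335] [ 0.54396117 -0.07011828  0.038     ]
```

```bash
python3 plan.py 0.599 -0.011 0.0475 3.7
```

```text
pos [ 0.5948 -0.013   0.2118] head 3.62 tilt -1.0 t 2.275 grip 0.9989717320600844 ft [-0.3 -0.9 -0.2]
turn units -0.01 then tool shift units [ 0.072 -0.029  2.738] max rows 3.0
```

>>> send_rows(
  steps=[
    {"tx": 0.07,"ty": -0.03,"tz": 0.3,"turn": 0,"grip": 0.55},
    {"tx": 0,"ty": 0,"tz": 0.7,"turn": 0,"grip": 0.55},
    {"tx": 0,"ty": 0,"tz": 0.7,"turn": 0,"grip": 0.55},
    {"tx": 0,"ty": 0,"tz": 0.5,"turn": 0,"grip": 0.55},
    {"tx": 0,"ty": 0,"tz": 0.35,"turn": 0,"grip": 0.55},
    {"tx": 0,"ty": 0,"tz": 0.18,"turn": 0,"grip": 0.55},
    {"tx": 0,"ty": 0,"tz": 0,"turn": 0,"grip": 0.55},
    {"tx": 0,"ty": 0,"tz": 0,"turn": 0,"grip": 0.55},
  ],
)

```text
time: 3.28
position: [0.6001, -0.0096, 0.0493]
tool_rot: [3.14, 0.101, 0.003]
ft_force: [0.3, -0.4, 0.1]
grip_width: 0.551
grip_force: 0.0
```

```bash
python3 plan.py 0.599 -0.011 0.0465 3.7; python3 - <<'E'
from h import *
w=grab('wrist');save(w,'w2')
E
```

```text
pos [ 0.6001 -0.0096  0.0493] head 3.69 tilt -1.0 t 3.275 grip 0.5509847155234581 ft [ 0.3 -0.4  0.1]
turn units -0.001 then tool shift units [-0.019  0.022  0.047] max rows 1.0
```

View pics/w2.png

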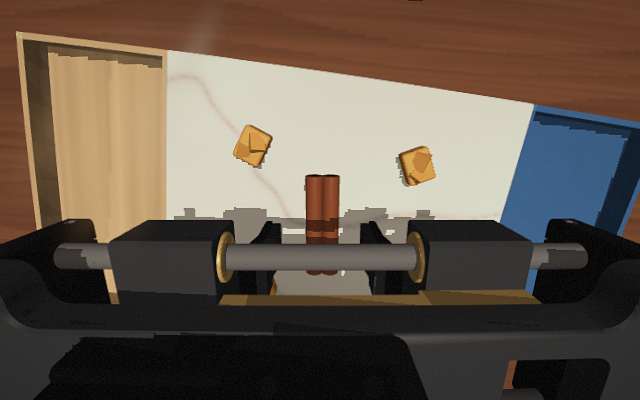

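The fingers, at about (270,250) and (375,250), straddle the cinnamon at (322,225). I'll close on it and lift.

>>> send_rows(
  steps=[
    {"tx": -0.02,"ty": 0.02,"tz": 0.05,"turn": 0,"grip": 0.55},
    {"tx": 0,"ty": 0,"tz": 0,"turn": 0,"grip": 0.1},
    {"tx": 0,"ty": 0,"tz": 0,"turn": 0,"grip": 0.1},
    {"tx": 0,"ty": 0,"tz": 0,"turn": 0,"grip": 0.1},
    {"tx": 0,"ty": 0,"tz": 0,"turn": 0,"grip": 0.1},
    {"tx": 0,"ty": 0,"tz": 0,"turn": 0,"grip": 0.1},
  ],
  newtons=10,
)

```text
time: 4.08
position: [0.5982, -0.0107, 0.0454]
tool_rot: [3.14, 0.102, -0.0]
ft_force: [0.1, 0.1, -0.2]
grip_width: 0.124
grip_force: 0.0
```

>>> send_rows(
  steps=[
    {"tx": 0,"ty": 0,"tz": -0.4,"turn": 0,"grip": 0.1},
    {"tx": 0,"ty": 0,"tz": -0.6,"turn": 0,"grip": 0.1},
    {"tx": 0,"ty": 0,"tz": 0,"turn": 0,"grip": 0.1},
  ],
)

```text
time: 4.45
position: [0.6007, -0.0105, 0.1087]
tool_rot: [3.139, 0.102, 0.01]
ft_force: [-0.5, -0.3, 0.2]
grip_width: 0.101
grip_force: 0.0
```

```bash
python3 plan.py 0.608 0.148 0.1065 3.7
```

```text
pos [ 0.6007 -0.0105  0.1087] head 3.72 tilt -0.99998 t 4.45 grip 0.10125048913307927 ft [-0.5 -0.3  0.2]
turn units 0.002 then tool shift units [ 0.293 -2.628  0.037] max rows 3.0
```

```bash
python3 - <<'E'
from h import *
w=grab('wrist');save(w,'w3')
import pickle;pickle.dump(w,open('w3.pkl','wb'))
E
```

```text
(no output)
```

View pics/w3.png

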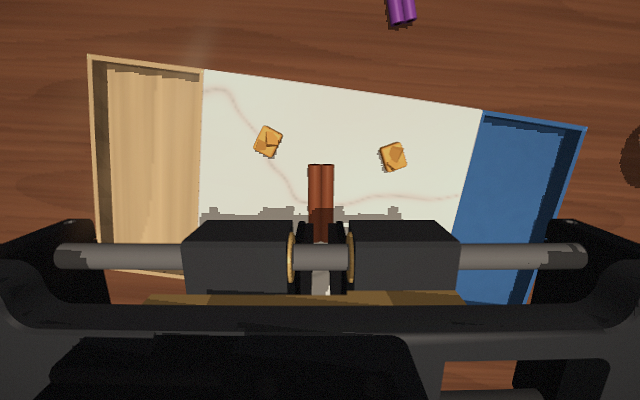

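```bash
python3 - <<'E'
from m import *
w=pickle.load(open('w3.pkl','rb'));t=grab('top')
print(onplane(w,[(308,165),(333,165)],.042),onplane(w,[(308,165),(333,165)],.1))
for a in blobs(t,(0,100,60),(14,235,200),20,(290,180,380,246)):print(a[0],a[1],a[2].round().tolist())
cv2.imwrite('pics/c4.png',cv2.resize(cv2.cvtColor(np.hstack([w['pixels'][190:300,240:400],t['pixels'][150:260,250:410]]),cv2.COLOR_RGB2BGR),None,fx=2.4,fy=2.4,interpolation=cv2.INTER_CUBIC))
E
```

```text
[[ 0.6344791   0.00134082  0.042     ]
 [ 0.63586064 -0.01968639  0.042     ]] [[ 6.42587973e-01 -5.85559639e-04  1.00000000e-01]
 [ 6.43633891e-01 -1.65046210e-02  1.00000000e-01]]
```

View pics/c4.png

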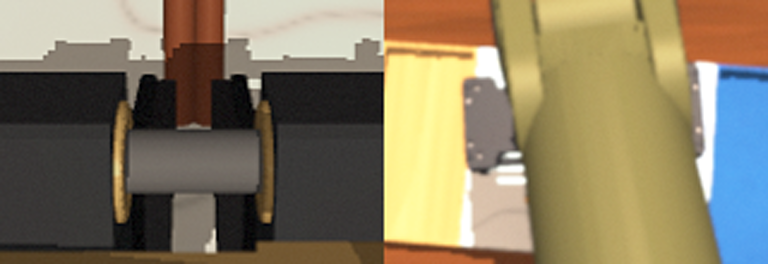

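The stick was not held: its far end is still at the same spot on the slab, and the shut fingers are visible above it. The wrist-to-top triangulation put everything about 13 mm low, so I'll check heights from the two wrist views.

```bash
python3 - <<'E'
from m import *
a=pickle.load(open('w1.pkl','rb'));b=pickle.load(open('w3.pkl','rb'))
print(np.array(a['cam_to_world'])[:3,3],np.array(b['cam_to_world'])[:3,3])
for n,p,q in (('slabL',(237,79),(204,69)),('slabR',(436,108),(483,109)),('tray',(512,120),(587,128)),('box',(154,69),(88,54)),('stickL',(311,147),(308,165)),('stickR',(328,147),(333,165))):
    print(n,*tri(a,p,b,q))
def tips(p): return
s=ims['side'];t=ims['top']
for pt,ps in (((311.8,191.6),(307.1,212)),((357,194.4),(310.8,185.3)),((313.5,234),(343.5,212.1)),((357.4,237.4),(346,186.2))): print('top-side chip',*tri(t,pt,s,ps))
print('tray corner',*tri(t,(430,180),s,(302,153)), *tri(t,(288,169),s,(285,230)))
E
```

```text
[ 0.66334958 -0.00806365  0.38313848] [ 0.66785852 -0.00658895  0.28075167]
slabL [0.70673891 0.09194788 0.0295991 ] 6.348677224249243e-05
slabR [ 0.69065951 -0.14666539  0.02620786] 0.0009211611813375012
tray [ 0.68251892 -0.23984168  0.0313692 ] 0.0007836273144618894
box [0.71299587 0.18966365 0.0285155 ] 0.0012928872532901555
stickL [0.63524217 0.00091724 0.04766918] 0.00047420213013769013
stickR [ 0.63656355 -0.01925031  0.04762943] 0.0002745956723819856
top-side chip [0.65044048 0.0376001  0.03803841] 0.0017924049232910394
top-side chip [ 0.64556981 -0.06978885  0.03639526] 0.004438085877335715
top-side chip [0.55021069 0.03252563 0.0363387 ] 0.0027180371981375497
top-side chip [ 0.54294798 -0.06974524  0.03680917] 0.0032956254162274795
tray corner [ 0.68708818 -0.2517815   0.00913117] 0.003355928472980575 [0.70690022 0.09659647 0.02956496] 0.0006252530823846927
```

>>> send_rows(
  steps=[
    {"tx": -0.03,"ty": 0,"tz": 0,"turn": 0,"grip": 0.5},
    {"tx": 0,"ty": 0,"tz": 0,"turn": 0,"grip": 0.5},
    {"tx": 0,"ty": 0,"tz": 0,"turn": 0,"grip": 0.5},
    {"tx": 0,"ty": 0,"tz": 0.5,"turn": 0,"grip": 0.5},
    {"tx": 0,"ty": 0,"tz": 0.4,"turn": 0,"grip": 0.5},
    {"tx": 0,"ty": 0,"tz": 0.12,"turn": 0,"grip": 0.5},
    {"tx": 0,"ty": 0,"tz": 0,"turn": 0,"grip": 0.5},
    {"tx": 0,"ty": 0,"tz": 0,"turn": 0,"grip": 0.5},
  ],
)

```text
time: 5.55
position: [0.5973, -0.0107, 0.0454]
tool_rot: [3.14, 0.102, 0.003]
ft_force: [0.7, -0.3, -0.3]
grip_width: 0.497
grip_force: 0.0
```

>>> send_rows(
  steps=[
    {"tx": 0,"ty": 0,"tz": 0.03,"turn": 0,"grip": 0.5},
    {"tx": 0,"ty": 0,"tz": 0,"turn": 0,"grip": 0.5},
  ],
)

```text
time: 5.8
position: [0.5966, -0.0109, 0.0428]
tool_rot: [3.14, 0.102, 0.001]
ft_force: [0.4, -0.4, 0.1]
grip_width: 0.5
grip_force: 0.0
```

>>> send_rows(
  steps=[
    {"tx": 0,"ty": 0,"tz": 0.03,"turn": 0,"grip": 0.5},
    {"tx": 0,"ty": 0,"tz": 0,"turn": 0,"grip": 0.5},
  ],
)

```text
time: 6.05
position: [0.5963, -0.0108, 0.0405]
tool_rot: [3.14, 0.102, -0.0]
ft_force: [0.9, -0.1, 0.4]
grip_width: 0.501
grip_force: 0.0
```

No contact yet, although the tips should nominally be inside the slab. I'll keep probing down in small steps.

>>> send_rows(
  steps=[
    {"tx": 0,"ty": 0,"tz": 0.04,"turn": 0,"grip": 0.5},
    {"tx": 0,"ty": 0,"tz": 0,"turn": 0,"grip": 0.5},
  ],
)

```text
time: 6.3
position: [0.5962, -0.0108, 0.0379]
tool_rot: [3.14, 0.102, -0.001]
ft_force: [-0.2, -1.3, 0.2]
grip_width: 0.499
grip_force: 0.0
```

>>> send_rows(
  steps=[
    {"tx": 0,"ty": 0,"tz": 0.04,"turn": 0,"grip": 0.5},
    {"tx": 0,"ty": 0,"tz": 0,"turn": 0,"grip": 0.5},
  ],
)

```text
time: 6.55
position: [0.5962, -0.0108, 0.0355]
tool_rot: [3.14, 0.102, -0.001]
ft_force: [-0.5, -0.3, 0.5]
grip_width: 0.501
grip_force: 0.0
```

>>> send_rows(
  steps=[
    {"tx": 0,"ty": 0,"tz": 0.03,"turn": 0,"grip": 0.5},
    {"tx": 0,"ty": 0,"tz": 0,"turn": 0,"grip": 0.5},
  ],
)

```text
time: 6.8
position: [0.5963, -0.0108, 0.0339]
tool_rot: [3.14, 0.102, -0.001]
ft_force: [-0.8, 1.2, -0.0]
grip_width: 0.505
grip_force: 0.0
```

>>> send_rows(
  steps=[
    {"tx": 0,"ty": 0,"tz": 0.03,"turn": 0,"grip": 0.5},
    {"tx": 0,"ty": 0,"tz": 0,"turn": 0,"grip": 0.5},
  ],
)

```text
time: 7.05
position: [0.5963, -0.0108, 0.0321]
tool_rot: [3.14, 0.102, -0.0]
ft_force: [1.0, 1.0, -0.7]
grip_width: 0.498
grip_force: 0.0
```

>>> send_rows(
  steps=[
    {"tx": 0,"ty": 0,"tz": 0.03,"turn": 0,"grip": 0.5},
    {"tx": 0,"ty": 0,"tz": 0,"turn": 0,"grip": 0.5},
  ],
)

```text
time: 7.3
position: [0.5963, -0.0108, 0.0303]
tool_rot: [3.14, 0.102, -0.0]
ft_force: [-1.4, 0.4, -0.9]
grip_width: 0.499
grip_force: 0.0
```

>>> send_rows(
  steps=[
    {"tx": 0,"ty": 0,"tz": 0,"turn": 0,"grip": 0.1},
    {"tx": 0,"ty": 0,"tz": 0,"turn": 0,"grip": 0.1},
    {"tx": 0,"ty": 0,"tz": 0,"turn": 0,"grip": 0.1},
    {"tx": 0,"ty": 0,"tz": 0,"turn": 0,"grip": 0.1},
    {"tx": 0,"ty": 0,"tz": 0,"turn": 0,"grip": 0.1},
  ],
  newtons=10,
)

```text
time: 7.92
position: [0.5973, -0.0107, 0.032]
tool_rot: [3.139, 0.102, 0.003]
ft_force: [-1.6, 0.3, 8.5]
grip_width: 0.115
grip_force: 3.7
```

The closed pads are resting on top of the stick, with 8.5 N upward. So the real fingertips sit about 22 mm higher than nominal. I'll open, probe lower, and find contact with the slab.

>>> send_rows(
  steps=[
    {"tx": 0,"ty": 0,"tz": -0.15,"turn": 0,"grip": 0.5},
    {"tx": 0,"ty": 0,"tz": 0,"turn": 0,"grip": 0.5},
    {"tx": 0,"ty": 0,"tz": 0,"turn": 0,"grip": 0.5},
    {"tx": 0,"ty": 0,"tz": 0.15,"turn": 0,"grip": 0.5},
    {"tx": 0,"ty": 0,"tz": 0.06,"turn": 0,"grip": 0.5},
    {"tx": 0,"ty": 0,"tz": 0,"turn": 0,"grip": 0.5},
    {"tx": 0,"ty": 0,"tz": 0,"turn": 0,"grip": 0.5},
  ],
)

```text
time: 8.8
position: [0.5965, -0.0108, 0.0268]
tool_rot: [3.14, 0.102, -0.0]
ft_force: [0.7, 0.2, 0.1]
grip_width: 0.497
grip_force: 0.0
```

>>> send_rows(
  steps=[
    {"tx": 0,"ty": 0,"tz": 0.03,"turn": 0,"grip": 0.5},
    {"tx": 0,"ty": 0,"tz": 0,"turn": 0,"grip": 0.5},
  ],
)

```text
time: 9.05
position: [0.5963, -0.0108, 0.025]
tool_rot: [3.14, 0.102, -0.0]
ft_force: [-0.0, -0.3, 0.2]
grip_width: 0.501
grip_force: 0.0
```

>>> send_rows(
  steps=[
    {"tx": 0,"ty": 0,"tz": 0.03,"turn": 0,"grip": 0.5},
    {"tx": 0,"ty": 0,"tz": 0,"turn": 0,"grip": 0.5},
  ],
)

```text
time: 9.3
position: [0.5963, -0.0108, 0.0231]
tool_rot: [3.14, 0.102, -0.0]
ft_force: [0.8, -0.8, 0.0]
grip_width: 0.5
grip_force: 0.0
```

>>> send_rows(
  steps=[
    {"tx": 0,"ty": 0,"tz": 0,"turn": 0,"grip": 0.1},
    {"tx": 0,"ty": 0,"tz": 0,"turn": 0,"grip": 0.1},
    {"tx": 0,"ty": 0,"tz": 0,"turn": 0,"grip": 0.1},
    {"tx": 0,"ty": 0,"tz": 0,"turn": 0,"grip": 0.1},
    {"tx": 0,"ty": 0,"tz": 0,"turn": 0,"grip": 0.1},
  ],
  newtons=10,
)

```text
time: 9.93
position: [0.5965, -0.0108, 0.0233]
tool_rot: [3.14, 0.102, 0.0]
ft_force: [-0.5, 0.2, 0.9]
grip_width: 0.258
grip_force: 10.0
```

>>> send_rows(
  steps=[
    {"tx": 0,"ty": 0,"tz": -0.4,"turn": 0,"grip": 0.1},
    {"tx": 0,"ty": 0,"tz": -0.6,"turn": 0,"grip": 0.1},
    {"tx": 0,"ty": 0,"tz": 0,"turn": 0,"grip": 0.1},
    {"tx": 0,"ty": 0,"tz": 0,"turn": 0,"grip": 0.1},
  ],
)

```text
time: 10.42
position: [0.596, -0.0109, 0.0827]
tool_rot: [3.14, 0.102, -0.001]
ft_force: [-0.0, 0.8, -0.1]
grip_width: 0.259
grip_force: 10.0
```

```bash
python3 plan.py 0.608 0.15 0.085 3.7
```

```text
pos [ 0.596  -0.0109  0.0827] head 3.71 tilt -1.0 t 10.425 grip 0.25918208889179595 ft [-0.   0.8 -0.1]
turn units 0.001 then tool shift units [ 0.373 -2.663 -0.038] max rows 3.0
```

>>> send_rows(
  steps=[
    {"tx": 0.05,"ty": -0.36,"tz": 0,"turn": 0,"grip": 0.1},
    {"tx": 0.1,"ty": -0.7,"tz": 0,"turn": 0,"grip": 0.1},
    {"tx": 0.1,"ty": -0.8,"tz": 0,"turn": 0,"grip": 0.1},
    {"tx": 0.12,"ty": -0.8,"tz": 0,"turn": 0,"grip": 0.1},
    {"tx": 0,"ty": 0,"tz": 0.3,"turn": 0,"grip": 0.1},
    {"tx": 0,"ty": 0,"tz": 0.5,"turn": 0,"grip": 0.1},
    {"tx": 0,"ty": 0,"tz": 0.3,"turn": 0,"grip": 0.1},
    {"tx": 0,"ty": 0,"tz": 0.15,"turn": 0,"grip": 0.1},
    {"tx": 0,"ty": 0,"tz": 0,"turn": 0,"grip": 0.1},
    {"tx": 0,"ty": 0,"tz": 0,"turn": 0,"grip": 0.1},
  ],
)

```text
time: 11.68
position: [0.609, 0.15, 0.0092]
tool_rot: [-3.14, -0.101, -0.003]
ft_force: [-1.2, 0.1, -0.6]
grip_width: 0.26
grip_force: 10.0
```

>>> send_rows(
  steps=[
    {"tx": 0,"ty": 0,"tz": 0.03,"turn": 0,"grip": 0.1},
    {"tx": 0,"ty": 0,"tz": 0,"turn": 0,"grip": 0.1},
  ],
)

```text
time: 11.92
position: [0.6085, 0.1499, 0.0068]
tool_rot: [3.14, 0.102, 0.001]
ft_force: [0.3, 0.0, -0.8]
grip_width: 0.255
grip_force: 10.0
```

>>> send_rows(
  steps=[
    {"tx": 0,"ty": 0,"tz": 0.05,"turn": 0,"grip": 0.1},
    {"tx": 0,"ty": 0,"tz": 0,"turn": 0,"grip": 0.1},
    {"tx": 0,"ty": 0,"tz": 0,"turn": 0,"grip": 0.5},
    {"tx": 0,"ty": 0,"tz": 0,"turn": 0,"grip": 0.5},
    {"tx": 0,"ty": 0,"tz": 0,"turn": 0,"grip": 0.5},
    {"tx": 0,"ty": 0,"tz": -0.4,"turn": 0,"grip": 0.5},
    {"tx": 0,"ty": 0,"tz": -0.8,"turn": 0,"grip": 0.5},
    {"tx": 0,"ty": 0,"tz": -0.8,"turn": 0,"grip": 0.5},
    {"tx": 0,"ty": 0,"tz": -0.8,"turn": 0,"grip": 0.5},
    {"tx": 0,"ty": 0,"tz": 0,"turn": 0,"grip": 0.5},
  ],
)

```text
time: 13.18
position: [0.611, 0.1511, 0.1766]
tool_rot: [-3.138, -0.102, -0.014]
ft_force: [-0.1, 0.2, -0.3]
grip_width: 0.499
grip_force: 0.0
```

```bash
python3 plan.py 0.513 0.37 0.2 0; python3 - <<'E'
from h import *
w=grab('wrist');save(w,'w5')
E
```

```text
pos [0.611  0.1511 0.1766] head 3.72 tilt -0.99996 t 13.175 grip 0.4987941990521192 ft [-0.1  0.2 -0.3]
turn units 0.465 then tool shift units [-1.633 -3.648 -0.39 ] max rows 5.0
```

View pics/w5.png

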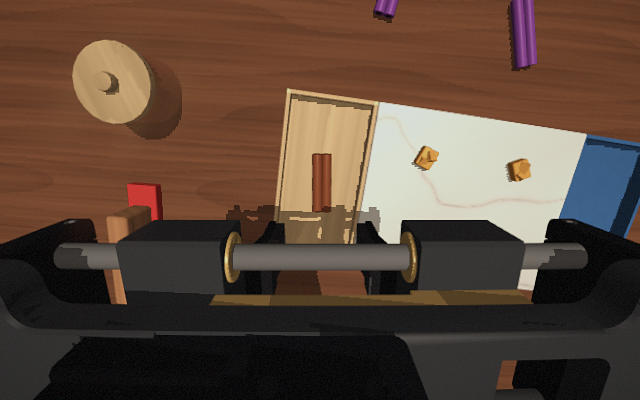

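The cinnamon at (321,182) lies in the box, well inside the walls. Next is the scraper, partly visible at (140,200).

>>> send_rows(
  steps=[
    {"tx": 0,"ty": 0,"tz": -0.4,"turn": 0.46,"grip": 0.7},
    {"tx": -0.5,"ty": -0.66,"tz": 0,"turn": 0,"grip": 0.7},
    {"tx": -0.5,"ty": -0.66,"tz": 0,"turn": 0,"grip": 0.7},
    {"tx": -0.5,"ty": -0.66,"tz": 0,"turn": 0,"grip": 0.7},
    {"tx": -0.5,"ty": -0.66,"tz": 0,"turn": 0,"grip": 0.7},
    {"tx": -0.5,"ty": -0.66,"tz": 0,"turn": 0,"grip": 0.7},
    {"tx": 0,"ty": 0,"tz": 0,"turn": 0,"grip": 0.7},
    {"tx": 0,"ty": 0,"tz": 0,"turn": 0,"grip": 0.7},
  ],
)

```text
time: 14.22
position: [0.458, 0.3469, 0.194]
tool_rot: [3.14, 0.001, -0.002]
ft_force: [-0.3, 0.2, -0.3]
grip_width: 0.701
grip_force: 0.0
```

```bash
python3 plan.py 0.513 0.37 0.2 0; python3 - <<'E'
from m import *
w=grab('wrist');save(w,'w6');pickle.dump(w,open('w6.pkl','wb'))
for a,c,b,_ in blobs(w,(0,200,110),(6,255,255),100): print('red',a,c,b.round().tolist(),onplane(w,b,.014).round(4)[:,:2].tolist())
for a,c,b,_ in blobs(w,(7,60,110),(22,200,255),300,(220,60,420,235)): print('wood',a,c,b.round().tolist(),onplane(w,b,.063).round(4)[:,:2].tolist())
E
```

```text
pos [0.458  0.3469 0.194 ] head 0.04 tilt -1.0 t 14.225 grip 0.7009387437040212 ft [-0.3  0.2 -0.3]
turn units 0.004 then tool shift units [ 0.917 -0.386 -0.099] max rows 2.0
wood 28759 [322.15779408 137.99600125] [[220.0, 60.0], [419.0, 60.0], [419.0, 234.0], [220.0, 234.0]] [[0.5868, 0.4449], [0.5872, 0.2487], [0.4037, 0.2329], [0.4035, 0.4604]]
```

View pics/w6.png

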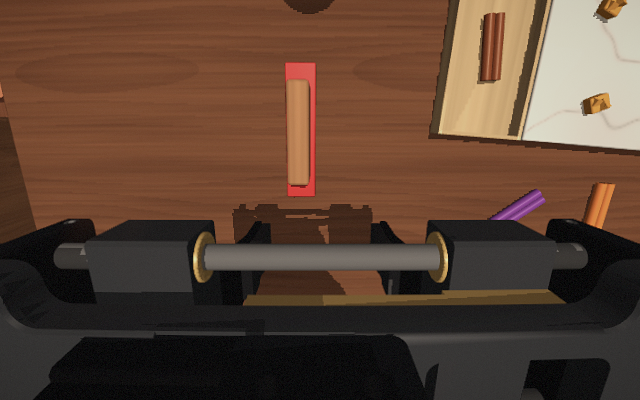

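The scraper's foot spans (286–316, 63–196) and its grip top about (287–309, 80–185).

```bash
python3 - <<'E'
from m import *
w=pickle.load(open('w6.pkl','rb'))
print(onplane(w,[(286,63),(316,63),(316,196),(288,196)],.014).round(4).tolist())
print(onplane(w,[(287,80),(309,80),(309,185),(289,185)],.063).round(4).tolist())
f=ims['side'];t=ims['top']
print('grip top: side', onplane(f,[(336,320),(385,322),(385,329),(336,327)],.063).round(3)[:,:2].tolist())
b=blobs(t,(5,80,110),(16,220,255),100,(150,200,185,290))
for a,c,bx,_ in b: print(a,c,bx.round().tolist(),onplane(t,bx,.063).round(3)[:,:2].tolist())
# two-view height (wrist vs side) of near grip top corner
print(tri(w,(289,185),f,(385,329)),tri(w,(287,80),f,(336,327)))
E
python3 plan.py 0.513 0.37 0.1 0
```

```text
[[0.5931, 0.3853, 0.014], [0.5931, 0.3509, 0.014], [0.4358, 0.3512, 0.014], [0.4358, 0.387, 0.014]]
[[0.568, 0.3793, 0.063], [0.568, 0.3573, 0.063], [0.4608, 0.3582, 0.063], [0.4608, 0.38, 0.063]]
grip top: side [[0.567, 0.366], [0.464, 0.366], [0.465, 0.382], [0.567, 0.382]]
2310 [163.32683983 242.21341991] [[150.0, 200.0], [184.0, 200.0], [184.0, 289.0], [150.0, 289.0]] [[0.624, 0.421], [0.624, 0.337], [0.419, 0.324], [0.416, 0.405]]
(array([0.46269883, 0.3803705 , 0.06114788]), np.float64(0.0044750455384225726)) (array([0.56766288, 0.37984758, 0.05969269]), np.float64(0.0016848181255469104))
pos [0.4586 0.3463 0.1942] head -0.06 tilt -1.0 t 14.275 grip 0.6992718245953731 ft [-1.  -0.8 -0.1]
turn units -0.008 then tool shift units [ 0.906 -0.396  1.57 ] max rows 2.0
```

>>> send_rows(
  steps=[
    {"tx": 0.46,"ty": -0.19,"tz": 0.2,"turn": 0,"grip": 0.7},
    {"tx": 0.46,"ty": -0.19,"tz": 0.3,"turn": 0,"grip": 0.7},
    {"tx": 0,"ty": 0,"tz": 0.7,"turn": 0,"grip": 0.7},
    {"tx": 0,"ty": 0,"tz": 0.6,"turn": 0,"grip": 0.7},
    {"tx": 0,"ty": 0,"tz": 0.5,"turn": 0,"grip": 0.7},
    {"tx": 0,"ty": 0,"tz": 0.35,"turn": 0,"grip": 0.7},
    {"tx": 0,"ty": 0,"tz": 0.2,"turn": 0,"grip": 0.7},
    {"tx": 0,"ty": 0,"tz": 0,"turn": 0,"grip": 0.7},
    {"tx": 0,"ty": 0,"tz": 0,"turn": 0,"grip": 0.7},
  ],
)

```text
time: 15.4
position: [0.5141, 0.3713, 0.0256]
tool_rot: [-3.141, -0.001, -0.003]
ft_force: [0.7, 0.2, 0.8]
grip_width: 0.703
grip_force: 0.0
```

>>> send_rows(
  steps=[
    {"tx": 0,"ty": 0,"tz": 0,"turn": 0,"grip": 0.1},
    {"tx": 0,"ty": 0,"tz": 0,"turn": 0,"grip": 0.1},
    {"tx": 0,"ty": 0,"tz": 0,"turn": 0,"grip": 0.1},
    {"tx": 0,"ty": 0,"tz": 0,"turn": 0,"grip": 0.1},
    {"tx": 0,"ty": 0,"tz": 0,"turn": 0,"grip": 0.1},
  ],
  newtons=40,
)

```text
time: 16.02
position: [0.5133, 0.3707, 0.0244]
tool_rot: [3.142, 0.001, 0.0]
ft_force: [-0.2, -0.4, -0.3]
grip_width: 0.272
grip_force: 39.9
```

>>> send_rows(
  steps=[
    {"tx": 0,"ty": 0,"tz": -0.3,"turn": 0,"grip": 0.1},
    {"tx": 0,"ty": 0,"tz": -0.6,"turn": 0,"grip": 0.1},
    {"tx": 0,"ty": 0,"tz": -0.6,"turn": 0.25,"grip": 0.1},
    {"tx": 0,"ty": 0,"tz": -0.2,"turn": 0.22,"grip": 0.1},
    {"tx": 0,"ty": 0,"tz": 0,"turn": 0,"grip": 0.1},
    {"tx": 0,"ty": 0,"tz": 0,"turn": 0,"grip": 0.1},
  ],
)

```text
time: 16.77
position: [0.5125, 0.3698, 0.1247]
tool_rot: [3.138, -0.102, -0.003]
ft_force: [-0.8, 0.1, -2.7]
grip_width: 0.269
grip_force: 39.9
```

```bash
python3 plan.py 0.6055 0.078 0.124 -3.8
```

```text
pos [0.5125 0.3698 0.1247] head -3.71 tilt -1.0 t 16.775 grip 0.26903229610989404 ft [-0.8  0.1 -2.7]
turn units 0.012 then tool shift units [1.869 4.75  0.011] max rows 6.0
```

>>> send_rows(
  steps=[
    {"tx": 0.15,"ty": 0.35,"tz": 0,"turn": 0.01,"grip": 0.1},
    {"tx": 0.3,"ty": 0.7,"tz": 0,"turn": 0,"grip": 0.1},
    {"tx": 0.3,"ty": 0.8,"tz": 0,"turn": 0,"grip": 0.1},
    {"tx": 0.3,"ty": 0.8,"tz": 0,"turn": 0,"grip": 0.1},
    {"tx": 0.3,"ty": 0.8,"tz": 0,"turn": 0,"grip": 0.1},
    {"tx": 0.3,"ty": 0.7,"tz": 0,"turn": 0,"grip": 0.1},
    {"tx": 0.2,"ty": 0.5,"tz": 0,"turn": 0,"grip": 0.1},
    {"tx": 0.02,"ty": 0.1,"tz": 0,"turn": 0,"grip": 0.1},
    {"tx": 0,"ty": 0,"tz": 0,"turn": 0,"grip": 0.1},
    {"tx": 0,"ty": 0,"tz": 0,"turn": 0,"grip": 0.1},
  ],
)

```text
time: 18.02
position: [0.6055, 0.0812, 0.1261]
tool_rot: [-3.139, 0.1, 0.002]
ft_force: [-0.4, 0.2, -0.4]
grip_width: 0.278
grip_force: 39.9
```

```bash
python3 plan.py 0.6055 0.078 0.0565 -3.8;  python3 - <<'E'
from h import *
import pickle
w=grab('wrist');save(w,'w7');pickle.dump(w,open('w7.pkl','wb'))
E
```

```text
pos [0.6055 0.0812 0.1261] head -3.63 tilt -1.0 t 18.025 grip 0.2778049528528357 ft [-0.4  0.2 -0.4]
turn units 0.021 then tool shift units [0.003 0.053 1.159] max rows 2.0
```

View pics/w7.png

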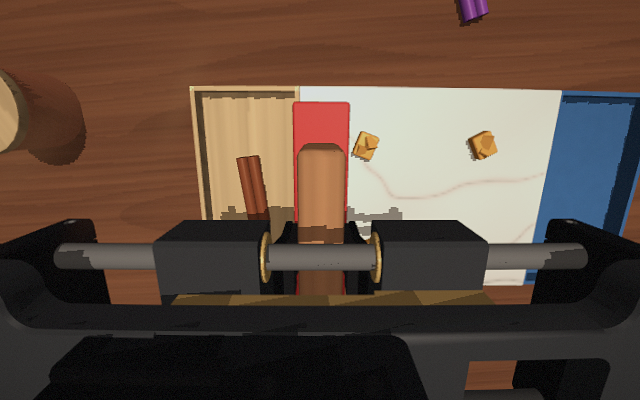

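The scraper (foot 293–350 px) is held upright and parallel to the slab's edge, with the chips at (366,146) and (483,145) ahead of it. I'll lower it to the slab.

>>> send_rows(
  steps=[
    {"tx": 0,"ty": 0.02,"tz": 0.3,"turn": 0.02,"grip": 0.1},
    {"tx": 0,"ty": 0,"tz": 0.45,"turn": 0,"grip": 0.1},
    {"tx": 0,"ty": 0,"tz": 0.25,"turn": 0,"grip": 0.1},
    {"tx": 0,"ty": 0,"tz": 0.12,"turn": 0,"grip": 0.1},
    {"tx": 0,"ty": 0,"tz": 0.03,"turn": 0,"grip": 0.1},
    {"tx": 0,"ty": 0,"tz": 0,"turn": 0,"grip": 0.1},
    {"tx": 0,"ty": 0,"tz": 0,"turn": 0,"grip": 0.1},
  ],
)

```text
time: 18.95
position: [0.6069, 0.0777, 0.0582]
tool_rot: [-3.14, 0.109, -0.002]
ft_force: [0.0, -0.1, -0.9]
grip_width: 0.272
grip_force: 39.9
```

>>> send_rows(
  steps=[
    {"tx": 0,"ty": 0,"tz": 0.02,"turn": 0,"grip": 0.1},
    {"tx": 0,"ty": 0,"tz": 0,"turn": 0,"grip": 0.1},
  ],
)

```text
time: 19.2
position: [0.6063, 0.0776, 0.0563]
tool_rot: [3.14, -0.109, 0.0]
ft_force: [-0.7, -0.4, -0.9]
grip_width: 0.271
grip_force: 39.9
```

>>> send_rows(
  steps=[
    {"tx": 0,"ty": 0,"tz": 0.02,"turn": 0,"grip": 0.1},
    {"tx": 0,"ty": 0,"tz": 0,"turn": 0,"grip": 0.1},
  ],
)

```text
time: 19.45
position: [0.6062, 0.0776, 0.0549]
tool_rot: [3.14, -0.109, -0.0]
ft_force: [-0.2, -0.9, -1.3]
grip_width: 0.274
grip_force: 39.9
```

>>> send_rows(
  steps=[
    {"tx": 0,"ty": 0.05,"tz": 0,"turn": 0,"grip": 0.1},
    {"tx": 0,"ty": 0.1,"tz": 0,"turn": 0,"grip": 0.1},
    {"tx": 0,"ty": 0.12,"tz": 0,"turn": 0,"grip": 0.1},
    {"tx": 0,"ty": 0.12,"tz": 0,"turn": 0,"grip": 0.1},
    {"tx": 0,"ty": 0.12,"tz": 0,"turn": 0,"grip": 0.1},
    {"tx": 0,"ty": 0.12,"tz": 0,"turn": 0,"grip": 0.1},
    {"tx": 0,"ty": 0.12,"tz": 0,"turn": 0,"grip": 0.1},
    {"tx": 0,"ty": 0.12,"tz": 0,"turn": 0,"grip": 0.1},
    {"tx": 0,"ty": 0.12,"tz": 0,"turn": 0,"grip": 0.1},
    {"tx": 0,"ty": 0.12,"tz": 0,"turn": 0,"grip": 0.1},
    {"tx": 0,"ty": 0.12,"tz": 0,"turn": 0,"grip": 0.1},
    {"tx": 0,"ty": 0.12,"tz": 0,"turn": 0,"grip": 0.1},
  ],
)

```text
time: 20.95
position: [0.6006, -0.0036, 0.055]
tool_rot: [3.14, -0.109, 0.0]
ft_force: [-0.2, -0.0, -0.7]
grip_width: 0.275
grip_force: 39.9
```

>>> send_rows(
  steps=[
    {"tx": 0,"ty": 0.12,"tz": 0,"turn": 0,"grip": 0.1},
    {"tx": 0,"ty": 0.12,"tz": 0,"turn": 0,"grip": 0.1},
    {"tx": 0,"ty": 0.12,"tz": 0,"turn": 0,"grip": 0.1},
    {"tx": 0,"ty": 0.12,"tz": 0,"turn": 0,"grip": 0.1},
    {"tx": 0,"ty": 0.12,"tz": 0,"turn": 0,"grip": 0.1},
    {"tx": 0,"ty": 0.12,"tz": 0,"turn": 0,"grip": 0.1},
    {"tx": 0,"ty": 0.12,"tz": 0,"turn": 0,"grip": 0.1},
    {"tx": 0,"ty": 0.12,"tz": 0,"turn": 0,"grip": 0.1},
    {"tx": 0,"ty": 0.12,"tz": 0,"turn": 0,"grip": 0.1},
    {"tx": 0,"ty": 0.12,"tz": 0,"turn": 0,"grip": 0.1},
  ],
)

```text
time: 22.2
position: [0.5957, -0.0755, 0.055]
tool_rot: [3.14, -0.109, -0.0]
ft_force: [0.0, -0.1, -2.0]
grip_width: 0.271
grip_force: 40.0
```

>>> send_rows(
  steps=[
    {"tx": 0,"ty": 0.12,"tz": 0,"turn": 0,"grip": 0.1},
    {"tx": 0,"ty": 0.12,"tz": 0,"turn": 0,"grip": 0.1},
    {"tx": 0,"ty": 0.12,"tz": 0,"turn": 0,"grip": 0.1},
    {"tx": 0,"ty": 0.12,"tz": 0,"turn": 0,"grip": 0.1},
    {"tx": 0,"ty": 0.12,"tz": 0,"turn": 0,"grip": 0.1},
    {"tx": 0,"ty": 0.12,"tz": 0,"turn": 0,"grip": 0.1},
    {"tx": 0,"ty": 0.12,"tz": 0,"turn": 0,"grip": 0.1},
    {"tx": 0,"ty": 0.12,"tz": 0,"turn": 0,"grip": 0.1},
    {"tx": 0,"ty": 0.12,"tz": 0,"turn": 0,"grip": 0.1},
    {"tx": 0,"ty": 0.1,"tz": 0,"turn": 0,"grip": 0.1},
    {"tx": 0,"ty": 0,"tz": 0,"turn": 0,"grip": 0.1},
    {"tx": 0,"ty": 0,"tz": 0,"turn": 0,"grip": 0.1},
  ],
)

```text
time: 23.7
position: [0.5908, -0.1453, 0.0551]
tool_rot: [-3.14, 0.108, -0.0]
ft_force: [0.4, -0.1, -1.8]
grip_width: 0.27
grip_force: 39.9
```

```bash
python3 plan.py 0.59 -0.147 0.055 -3.8;  python3 - <<'E'
from m import *
for n in('wrist','side'):
    w=grab(n);save(w,n+'8')
    for a,c,b,_ in blobs(w,(12,120,90),(26,255,255),10,(240,60,640,240) if n=='wrist' else (280,140,380,235)): print(n,a,c.round(),onplane(w,[c],.018)[0].round(3))
E
```

```text
pos [ 0.5908 -0.1453  0.0551] head -3.95 tilt -1.0 t 23.7 grip 0.2701574554345458 ft [ 0.4 -0.1 -1.8]
turn units -0.019 then tool shift units [-0.012  0.029  0.001] max rows 1.0
wrist 784 [359. 151.] [ 0.638 -0.178  0.018]
wrist 4147 [321. 191.] [ 0.61  -0.147  0.018]
wrist 31 [265. 236.] [ 0.576 -0.101  0.018]
wrist 22 [376. 236.] [ 0.571 -0.188  0.018]
side 1505 [290. 176.] [ 0.716 -0.128  0.018]
side 2026 [364. 182.] [ 0.49  -0.109  0.018]
side 13 [357. 170.] [ 0.509 -0.163  0.018]
```

>>> send_rows(
  steps=[
    {"tx": 0,"ty": 0,"tz": -0.2,"turn": 0,"grip": 0.1},
    {"tx": 0,"ty": 0,"tz": -0.5,"turn": 0,"grip": 0.1},
    {"tx": 0,"ty": 0,"tz": -0.5,"turn": 0,"grip": 0.1},
    {"tx": 0,"ty": -0.4,"tz": 0,"turn": 0,"grip": 0.1},
    {"tx": 0,"ty": -0.8,"tz": 0,"turn": 0,"grip": 0.1},
    {"tx": 0,"ty": -0.8,"tz": 0,"turn": 0,"grip": 0.1},
    {"tx": 0,"ty": -0.8,"tz": 0,"turn": 0,"grip": 0.1},
    {"tx": 0,"ty": -0.8,"tz": 0,"turn": 0,"grip": 0.1},
    {"tx": 0,"ty": -0.8,"tz": 0,"turn": 0,"grip": 0.1},
    {"tx": 0,"ty": -0.4,"tz": 0,"turn": 0,"grip": 0.1},
    {"tx": 0,"ty": 0,"tz": 0,"turn": 0,"grip": 0.1},
    {"tx": 0,"ty": 0,"tz": 0,"turn": 0,"grip": 0.1},
  ],
)

```text
time: 25.3
position: [0.6111, 0.1401, 0.1274]
tool_rot: [3.138, -0.111, 0.001]
ft_force: [0.4, -0.0, -1.2]
grip_width: 0.274
grip_force: 39.9
```

```bash
python3 plan.py 0.513 0.37 0.125 0;  python3 - <<'E'
from m import *
for n in('top','side'):
    w=grab(n);save(w,n+'9')
    for a,c,b,_ in blobs(w,(12,150,90),(26,255,255),5,(280,165,440,270) if n=='top' else (285,150,375,225)): print(n,a,c.round(1),onplane(w,[c],.015)[0].round(3))
E
```

```text
pos [0.6111 0.1401 0.1274] head -4.04 tilt -1.0 t 25.3 grip 0.27355540845199655 ft [ 0.4 -0.  -1.2]
turn units -0.505 then tool shift units [-1.634 -3.832  0.04 ] max rows 5.0
top 58 [283.4 171.5] [0.705 0.109 0.015]
top 6 [282.5 183. ] [0.676 0.111 0.015]
top 102 [399. 199.] [ 0.636 -0.172  0.015]
top 21 [281.1 220.8] [0.582 0.112 0.015]
top 5 [281. 230.] [0.56  0.112 0.015]
top 61 [396.3 240.3] [ 0.537 -0.163  0.015]
top 51 [398.3 250.1] [ 0.513 -0.167  0.015]
top 7 [294.4 266. ] [0.475 0.078 0.015]
side 619 [290.4 175. ] [ 0.716 -0.136  0.015]
side 843 [367.2 185. ] [ 0.48  -0.101  0.015]
side 11 [347.4 172.4] [ 0.539 -0.155  0.015]
side 26 [355.  171.4] [ 0.515 -0.161  0.015]
side 9 [334.4 186.3] [ 0.578 -0.091  0.015]
side 144 [337.2 216.4] [0.568 0.03  0.015]
```

Top view: no chips left on the slab, and four chips' worth of amber in the tray (two of them touching). I'll return the scraper to its starting place.

>>> send_rows(
  steps=[
    {"tx": 0,"ty": 0,"tz": 0,"turn": -0.5,"grip": 0.1},
    {"tx": -0.15,"ty": -0.35,"tz": 0,"turn": 0,"grip": 0.1},
    {"tx": -0.3,"ty": -0.7,"tz": 0,"turn": 0,"grip": 0.1},
    {"tx": -0.35,"ty": -0.8,"tz": 0,"turn": 0,"grip": 0.1},
    {"tx": -0.35,"ty": -0.8,"tz": 0,"turn": 0,"grip": 0.1},
    {"tx": -0.3,"ty": -0.7,"tz": 0,"turn": 0,"grip": 0.1},
    {"tx": -0.18,"ty": -0.48,"tz": 0.3,"turn": 0,"grip": 0.1},
    {"tx": 0,"ty": 0,"tz": 0.6,"turn": 0,"grip": 0.1},
    {"tx": 0,"ty": 0,"tz": 0.4,"turn": 0,"grip": 0.1},
    {"tx": 0,"ty": 0,"tz": 0.25,"turn": 0,"grip": 0.1},
    {"tx": 0,"ty": 0,"tz": 0,"turn": 0,"grip": 0.1},
    {"tx": 0,"ty": 0,"tz": 0,"turn": 0,"grip": 0.1},
  ],
)

```text
time: 26.9
position: [0.5133, 0.3722, 0.0352]
tool_rot: [-3.14, -0.0, -0.002]
ft_force: [-0.4, -0.1, -0.1]
grip_width: 0.273
grip_force: 39.9
```

```bash
python3 plan.py 0.513 0.37 0.0255 0
```

```text
pos [0.5133 0.3722 0.0352] head 0.01 tilt -1.0 t 26.9 grip 0.2732399628833167 ft [-0.4 -0.1 -0.1]
turn units 0.001 then tool shift units [-0.006  0.036  0.162] max rows 1.0
```

>>> send_rows(
  steps=[
    {"tx": 0,"ty": 0,"tz": 0.1,"turn": 0,"grip": 0.1},
    {"tx": 0,"ty": 0,"tz": 0.04,"turn": 0,"grip": 0.1},
    {"tx": 0,"ty": 0,"tz": 0.02,"turn": 0,"grip": 0.1},
    {"tx": 0,"ty": 0,"tz": 0,"turn": 0,"grip": 0.1},
    {"tx": 0,"ty": 0,"tz": 0,"turn": 0,"grip": 0.1},
  ],
)

```text
time: 27.52
position: [0.5128, 0.3715, 0.0244]
tool_rot: [-3.142, -0.001, -0.0]
ft_force: [1.0, 1.1, -2.1]
grip_width: 0.274
grip_force: 39.9
```

>>> send_rows(
  steps=[
    {"tx": 0,"ty": 0,"tz": 0.02,"turn": 0,"grip": 0.1},
    {"tx": 0,"ty": 0,"tz": 0,"turn": 0,"grip": 0.1},
  ],
)

```text
time: 27.78
position: [0.5128, 0.3715, 0.0243]
tool_rot: [3.141, 0.001, 0.001]
ft_force: [-2.7, -1.4, 5.0]
grip_width: 0.272
grip_force: 40.0
```

Contact with the counter at 5 N. I'll release and retreat.

>>> send_rows(
  steps=[
    {"tx": 0,"ty": 0,"tz": 0,"turn": 0,"grip": 0.7},
    {"tx": 0,"ty": 0,"tz": 0,"turn": 0,"grip": 0.7},
    {"tx": 0,"ty": 0,"tz": 0,"turn": 0,"grip": 0.7},
    {"tx": 0,"ty": 0,"tz": 0,"turn": 0,"grip": 0.7},
    {"tx": 0,"ty": 0,"tz": -0.4,"turn": 0,"grip": 0.7},
    {"tx": 0,"ty": 0,"tz": -0.8,"turn": 0,"grip": 0.7},
    {"tx": 0,"ty": 0,"tz": -0.8,"turn": 0,"grip": 0.7},
    {"tx": 0,"ty": 0,"tz": -0.8,"turn": 0,"grip": 0.7},
    {"tx": -0.5,"ty": 0,"tz": 0,"turn": 0,"grip": 0.7},
    {"tx": -0.5,"ty": 0,"tz": 0,"turn": 0,"grip": 0.7},
    {"tx": 0,"ty": 0,"tz": 0,"turn": 0,"grip": 0.7},
    {"tx": 0,"ty": 0,"tz": 0,"turn": 0,"grip": 0.7},
  ],
)

```text
time: 29.28
position: [0.4536, 0.3711, 0.1913]
tool_rot: [3.141, -0.0, 0.002]
ft_force: [0.2, -0.8, -0.1]
grip_width: 0.704
grip_force: 0.0
```

```bash
python3 - <<'E'
from m import *
w=grab('wrist');t=grab('top')
a=cv2.resize(t['pixels'][140:290,230:510],None,fx=2.2,fy=2.2,interpolation=cv2.INTER_CUBIC)
b=cv2.resize(w['pixels'][0:230,:],(616,222))
cv2.imwrite('pics/last.png',cv2.cvtColor(np.vstack([a,b]),cv2.COLOR_RGB2BGR))
E
```

```text
(no output)
```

View pics/last.png

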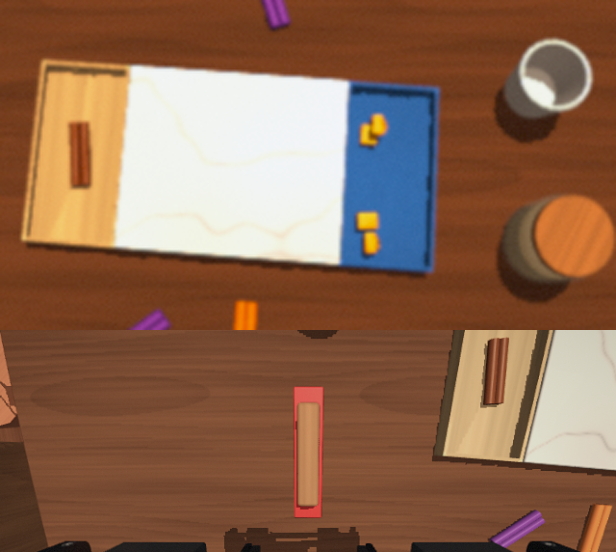

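The cinnamon (80,155) is in the box, and the four chips, (368,135), (378,123), (368,221) and (371,243), are in the tray. The scraper stands upright at (308,452), and the cup and jar are undisturbed. One pair overlaps, so I'll check chip heights by two-view triangulation before handing in.

```bash
python3 - <<'E'
from m import *
t=grab('top');s=grab('side')
tp=[]
for n,im,roi in(('top',t,(386,180,428,262)),('side',s,(296,154,366,180))):
    k=(14,200,120) if n=='top' else (12,170,100)
    for a,c,b,m_ in blobs(im,k,(28,255,255),4,roi):
        print(n,a,c.round(1),b.round().tolist(),'z.012',onplane(im,[c],.014)[0,:2].round(3),'z.026',onplane(im,[c],.028)[0,:2].round(3))
for p in((397.3,201.4),(401.8,195.7),(397.3,240.5),(398.6,250.5)):
  P=[]
  for z in(.014,.026):
    X=onplane(t,[p],z); c=np.linalg.inv(np.array(s['cam_to_world']));Y=X@c[:3,:3].T+c[:3,3]
    P.append(cv2.projectPoints(Y,np.zeros(3),np.zeros(3),np.array(s['K'],float),np.array(s['dist'],float))[0].ravel().round(1).tolist())
  print('predicted side px at z .014,.026',P)
E
```

```text
top 82 [399.3 199. ] [[392.0, 202.0], [400.0, 191.0], [406.0, 196.0], [398.0, 206.0]] z.012 [ 0.637 -0.173] z.026 [ 0.634 -0.171]
top 47 [396.4 240.4] [[393.0, 238.0], [400.0, 238.0], [400.0, 243.0], [393.0, 243.0]] z.012 [ 0.536 -0.164] z.026 [ 0.535 -0.162]
top 47 [398.2 250. ] [[396.0, 246.0], [401.0, 246.0], [401.0, 254.0], [396.0, 254.0]] z.012 [ 0.514 -0.167] z.026 [ 0.513 -0.165]
side 48 [316.2 166.8] [[312.0, 162.0], [318.0, 161.0], [321.0, 171.0], [315.0, 173.0]] z.012 [ 0.638 -0.179] z.026 [ 0.637 -0.163]
side 18 [346.8 171.1] [[345.0, 169.0], [349.0, 169.0], [349.0, 173.0], [345.0, 173.0]] z.012 [ 0.541 -0.162] z.026 [ 0.542 -0.147]
side 28 [355.2 170.5] [[352.0, 168.0], [358.0, 168.0], [358.0, 173.0], [352.0, 173.0]] z.012 [ 0.515 -0.166] z.026 [ 0.516 -0.15 ]
predicted side px at z .014,.026 [[318.2, 169.1], [318.9, 166.7]]
predicted side px at z .014,.026 [[314.0, 166.6], [314.6, 164.2]]
predicted side px at z .014,.026 [[348.3, 170.4], [348.8, 167.9]]
predicted side px at z .014,.026 [[355.9, 170.0], [356.3, 167.5]]
```

The pair may be leaning, so I'll take a closer numeric look at chip heights from two wrist poses above the tray.

>>> send_rows(
  steps=[
    {"tx": 0.06,"ty": 0.4,"tz": 0,"turn": 0,"grip": 0.7},
    {"tx": 0.12,"ty": 0.8,"tz": 0,"turn": 0,"grip": 0.7},
    {"tx": 0.12,"ty": 0.8,"tz": 0,"turn": 0,"grip": 0.7},
    {"tx": 0.12,"ty": 0.8,"tz": 0,"turn": 0,"grip": 0.7},
    {"tx": 0.12,"ty": 0.8,"tz": 0,"turn": 0,"grip": 0.7},
    {"tx": 0.12,"ty": 0.8,"tz": 0,"turn": 0,"grip": 0.7},
    {"tx": 0.12,"ty": 0.8,"tz": 0,"turn": 0,"grip": 0.7},
    {"tx": 0.12,"ty": 0.8,"tz": 0,"turn": 0,"grip": 0.7},
    {"tx": 0.12,"ty": 0.8,"tz": 0,"turn": 0,"grip": 0.7},
    {"tx": 0.12,"ty": 0.8,"tz": 0,"turn": 0,"grip": 0.7},
    {"tx": 0.06,"ty": 0.5,"tz": 0,"turn": 0,"grip": 0.7},
    {"tx": 0,"ty": 0,"tz": 0,"turn": 0,"grip": 0.7},
  ],
)

```text
time: 30.98
position: [0.525, -0.1182, 0.1907]
tool_rot: [3.141, -0.008, -0.001]
ft_force: [0.0, 0.3, -0.3]
grip_width: 0.703
grip_force: 0.0
```

>>> send_rows(
  steps=[
    {"tx": 0,"ty": 0,"tz": 0,"turn": 0,"grip": 0.7},
    {"tx": 0,"ty": 0,"tz": 0,"turn": 0,"grip": 0.7},
  ],
)

```text
time: 31.22
position: [0.5252, -0.1129, 0.1913]
tool_rot: [-3.141, -0.005, 0.0]
ft_force: [-0.0, -1.0, 0.7]
grip_width: 0.699
grip_force: 0.0
```

```bash
python3 - <<'E'
from m import *
w=grab('wrist');pickle.dump(w,open('wa.pkl','wb'));print(ctrl.get_state()['position'])
E
```

```text
[ 0.52520309 -0.1130497   0.19130296]
```

>>> send_rows(
  steps=[
    {"tx": 0,"ty": 0.5,"tz": 0,"turn": 0,"grip": 0.7},
    {"tx": 0,"ty": 0.5,"tz": 0,"turn": 0,"grip": 0.7},
    {"tx": 0,"ty": 0,"tz": 0,"turn": 0,"grip": 0.7},
    {"tx": 0,"ty": 0,"tz": 0,"turn": 0,"grip": 0.7},
    {"tx": 0,"ty": 0,"tz": 0,"turn": 0,"grip": 0.7},
  ],
)

```text
time: 31.9
position: [0.5254, -0.1729, 0.1914]
tool_rot: [-3.141, -0.005, -0.0]
ft_force: [-0.0, 0.6, -0.1]
grip_width: 0.702
grip_force: 0.0
```

```bash
python3 - <<'E'
from m import *
w=grab('wrist');pickle.dump(w,open('wb.pkl','wb'));a=pickle.load(open('wa.pkl','rb'));print(ctrl.get_state()['position'])
c=lambda im:[(x[0],x[1],x[2]) for x in blobs(im,(12,130,80),(28,255,255),40,(0,0,640,215))]
for n,im in(('a',a),('b',w)):
    for x in c(im): print(n,x[0],x[1].round(1),x[2].round().tolist(),onplane(im,[x[1]],.02)[0,:2].round(3))
g=[cv2.cvtColor(i['pixels'],cv2.COLOR_RGB2GRAY) for i in(a,w)]
# points on tray region; predict b location from plane z=.02, refine by LK
def proj(im,X):
    k=np.linalg.inv(im['cam_to_world']);return cv2.projectPoints(X@k[:3,:3].T+k[:3,3],np.zeros(3),np.zeros(3),np.array(im['K'],float),np.array(im['dist'],float))[0].reshape(-1,2)
m=np.zeros_like(g[0])
for x in blobs(a,(12,130,80),(28,255,255),40,(0,0,640,215)):
    if onplane(a,[x[1]],.02)[0,1]<-.145: m|=x[3].astype(np.uint8)*255
m=cv2.dilate(m,np.ones((3,3)))
p=cv2.goodFeaturesToTrack(g[0],80,.02,3,mask=m).reshape(-1,2)
q0=proj(w,onplane(a,p,.02)).astype(np.float32)
q,st,er=cv2.calcOpticalFlowPyrLK(g[0],g[1],p.reshape(-1,1,2),q0.reshape(-1,1,2).copy(),None,winSize=(9,9),maxLevel=0,flags=cv2.OPTFLOW_USE_INITIAL_FLOW)
out=[]
for i in range(len(p)):
    if st[i]:
        X,e=tri(a,p[i],w,q[i,0])
        if e<.002: out.append((*X.round(4),round(float(er[i,0]),1)))
for o in sorted(out): print(*o)
E
```

```text
[ 0.52535198 -0.17309231  0.19135302]
a 462 [373.   84.7] [[360.0, 69.0], [386.0, 69.0], [386.0, 98.0], [360.0, 98.0]] [ 0.636 -0.173]
a 139 [ 48.5 125.8] [[39.0, 113.0], [51.0, 111.0], [55.0, 137.0], [43.0, 138.0]] [0.591 0.213]
a 49 [ 50.1 145.7] [[41.0, 146.0], [54.0, 138.0], [59.0, 147.0], [46.0, 154.0]] [0.568 0.217]
a 267 [361.5 169. ] [[353.0, 162.0], [370.0, 162.0], [370.0, 176.0], [353.0, 176.0]] [ 0.54  -0.164]
a 3316 [569.  192.4] [[527.0, 164.0], [607.0, 164.0], [607.0, 214.0], [527.0, 214.0]] [ 0.512 -0.429]
a 223 [363.4 188.4] [[358.0, 179.0], [370.0, 179.0], [370.0, 198.0], [358.0, 198.0]] [ 0.516 -0.167]
a 44 [100.3 194.5] [[93.0, 193.0], [110.0, 191.0], [111.0, 196.0], [93.0, 198.0]] [0.506 0.165]
b 465 [319.5  84.5] [[302.0, 93.0], [318.0, 64.0], [336.0, 74.0], [320.0, 103.0]] [ 0.637 -0.172]
b 261 [312.7 168.9] [[304.0, 162.0], [321.0, 162.0], [321.0, 176.0], [304.0, 176.0]] [ 0.54  -0.164]
b 3421 [509.6 192.3] [[468.0, 164.0], [549.0, 164.0], [549.0, 214.0], [468.0, 214.0]] [ 0.512 -0.411]
b 228 [315.5 188.4] [[310.0, 179.0], [323.0, 179.0], [323.0, 198.0], [310.0, 198.0]] [ 0.516 -0.168]
0.5052 -0.1592 0.022 10.6
0.5055 -0.1714 0.023 2.7
0.5057 -0.1626 0.0239 8.1
0.509 -0.1764 0.0217 3.7
0.5155 -0.1737 0.0215 5.3
0.5187 -0.1747 0.0215 7.4
0.523 -0.1705 0.0235 5.5
0.5243 -0.1619 0.024 9.2
0.532 -0.1735 0.0177 3.8
0.532 -0.155 0.0184 7.7
0.5454 -0.1559 0.017 6.0
0.5457 -0.174 0.0186 2.0
0.5552 -0.3708 0.0967 2.2
0.6245 -0.1754 0.0164 7.1
0.6245 -0.1604 0.0158 8.3
0.6261 -0.1674 0.0226 2.9
0.6292 -0.1682 0.0235 10.4
0.6301 -0.1809 0.0165 15.3
0.6323 -0.1794 0.0344 8.4
0.6325 -0.171 0.0322 21.1
0.6366 -0.1859 0.029 6.0
0.6373 -0.1674 0.0265 32.6
0.6416 -0.1659 0.0277 31.9
0.6437 -0.1628 0.0184 3.9
0.6467 -0.182 0.0337 7.1
0.6502 -0.1716 0.0364 5.7
0.6507 -0.1805 0.0346 4.7
```

The two separate chips lie flat, with tops at 17–24 mm. In the touching pair, one chip's top is at about 35 mm, so it leans on its neighbour and may be near the 20 mm limit. I'll fetch the scraper again and press that chip flat from above.

>>> send_rows(
  steps=[
    {"tx": -0.02,"ty": -0.5,"tz": 0,"turn": 0,"grip": 0.7},
    {"tx": -0.02,"ty": -0.9,"tz": 0,"turn": 0,"grip": 0.7},
    {"tx": -0.02,"ty": -0.9,"tz": 0,"turn": 0,"grip": 0.7},
    {"tx": -0.02,"ty": -0.9,"tz": 0,"turn": 0,"grip": 0.7},
    {"tx": -0.02,"ty": -0.9,"tz": 0,"turn": 0,"grip": 0.7},
    {"tx": -0.02,"ty": -0.9,"tz": 0,"turn": 0,"grip": 0.7},
    {"tx": -0.02,"ty": -0.9,"tz": 0,"turn": 0,"grip": 0.7},
    {"tx": -0.02,"ty": -0.9,"tz": 0,"turn": 0,"grip": 0.7},
    {"tx": -0.02,"ty": -0.9,"tz": 0,"turn": 0,"grip": 0.7},
    {"tx": -0.02,"ty": -0.9,"tz": 0,"turn": 0,"grip": 0.7},
    {"tx": 0,"ty": -0.47,"tz": 0.2,"turn": 0,"grip": 0.7},
    {"tx": 0,"ty": 0,"tz": 0.5,"turn": 0,"grip": 0.7},
  ],
)

```text
time: 33.45
position: [0.5114, 0.375, 0.1503]
tool_rot: [-3.137, -0.011, -0.003]
ft_force: [0.3, -0.1, 0.2]
grip_width: 0.7
grip_force: 0.0
```

```bash
python3 plan.py 0.513 0.371 0.0255 0
```

```text
pos [0.5114 0.375  0.1503] head 0.39 tilt -0.99999 t 33.45 grip 0.7002750085057386 ft [ 0.3 -0.1  0.2]
turn units 0.049 then tool shift units [0.027 0.067 2.08 ] max rows 3.0
```

>>> send_rows(
  steps=[
    {"tx": 0.03,"ty": 0.04,"tz": 0.6,"turn": 0.03,"grip": 0.7},
    {"tx": 0,"ty": 0,"tz": 0.7,"turn": 0,"grip": 0.7},
    {"tx": 0,"ty": 0,"tz": 0.5,"turn": 0,"grip": 0.7},
    {"tx": 0,"ty": 0,"tz": 0.26,"turn": 0,"grip": 0.7},
    {"tx": 0,"ty": 0,"tz": 0,"turn": 0,"grip": 0.7},
    {"tx": 0,"ty": 0,"tz": 0,"turn": 0,"grip": 0.1},
    {"tx": 0,"ty": 0,"tz": 0,"turn": 0,"grip": 0.1},
    {"tx": 0,"ty": 0,"tz": 0,"turn": 0,"grip": 0.1},
    {"tx": 0,"ty": 0,"tz": 0,"turn": 0,"grip": 0.1},
    {"tx": 0,"ty": 0,"tz": 0,"turn": 0,"grip": 0.1},
  ],
  newtons=40,
)

```text
time: 34.7
position: [0.5148, 0.3678, 0.026]
tool_rot: [-3.141, 0.005, -0.001]
ft_force: [-0.1, 0.8, 1.4]
grip_width: 0.269
grip_force: 40.0
```

>>> send_rows(
  steps=[
    {"tx": 0,"ty": 0,"tz": -0.3,"turn": 0,"grip": 0.1},
    {"tx": 0,"ty": 0,"tz": -0.7,"turn": 0,"grip": 0.1},
    {"tx": 0,"ty": 0,"tz": -0.7,"turn": 0.25,"grip": 0.1},
    {"tx": 0,"ty": 0,"tz": 0,"turn": 0.22,"grip": 0.1},
  ],
)

```text
time: 35.2
position: [0.5167, 0.3691, 0.1327]
tool_rot: [-3.135, 0.111, -0.01]
ft_force: [-0.9, 0.7, -2.0]
grip_width: 0.274
grip_force: 40.0
```

```bash
python3 plan.py 0.582 -0.181 0.125 -3.8
```

```text
pos [0.5167 0.3691 0.1327] head -4.04 tilt -0.99997 t 35.2 grip 0.2739998328352552 ft [-0.9  0.7 -2. ]
turn units -0.03 then tool shift units [1.694 9.076 0.128] max rows 10.0
```

>>> send_rows(
  steps=[
    {"tx": 0.1,"ty": 0.5,"tz": 0,"turn": -0.02,"grip": 0.1},
    {"tx": 0.16,"ty": 0.85,"tz": 0,"turn": 0,"grip": 0.1},
    {"tx": 0.16,"ty": 0.85,"tz": 0,"turn": 0,"grip": 0.1},
    {"tx": 0.16,"ty": 0.85,"tz": 0,"turn": 0,"grip": 0.1},
    {"tx": 0.16,"ty": 0.85,"tz": 0,"turn": 0,"grip": 0.1},
    {"tx": 0.16,"ty": 0.85,"tz": 0,"turn": 0,"grip": 0.1},
    {"tx": 0.16,"ty": 0.85,"tz": 0,"turn": 0,"grip": 0.1},
    {"tx": 0.16,"ty": 0.85,"tz": 0,"turn": 0,"grip": 0.1},
    {"tx": 0.16,"ty": 0.85,"tz": 0,"turn": 0,"grip": 0.1},
    {"tx": 0.16,"ty": 0.85,"tz": 0,"turn": 0,"grip": 0.1},
    {"tx": 0.15,"ty": 0.85,"tz": 0,"turn": 0,"grip": 0.1},
    {"tx": 0,"ty": 0,"tz": 0,"turn": 0,"grip": 0.1},
  ],
)

```text
time: 36.7
position: [0.5779, -0.1852, 0.1264]
tool_rot: [3.137, -0.119, -0.004]
ft_force: [0.4, 0.5, -1.5]
grip_width: 0.273
grip_force: 40.0
```

```bash
python3 plan.py 0.582 -0.181 0.064 -3.8
```

```text
pos [ 0.5779 -0.1852  0.1264] head -4.34 tilt -0.99999 t 36.7 grip 0.27265608276814285 ft [ 0.4  0.5 -1.5]
turn units -0.068 then tool shift units [ 0.063 -0.074  1.039] max rows 2.0
```

>>> send_rows(
  steps=[
    {"tx": 0.06,"ty": -0.05,"tz": 0.3,"turn": -0.06,"grip": 0.1},
    {"tx": 0,"ty": 0,"tz": 0.4,"turn": 0,"grip": 0.1},
    {"tx": 0,"ty": 0,"tz": 0.25,"turn": 0,"grip": 0.1},
    {"tx": 0,"ty": 0,"tz": 0.08,"turn": 0,"grip": 0.1},
    {"tx": 0,"ty": 0,"tz": 0.03,"turn": 0,"grip": 0.1},
    {"tx": 0,"ty": 0,"tz": 0,"turn": 0,"grip": 0.1},
  ],
)

```text
time: 37.45
position: [0.5843, -0.1755, 0.0649]
tool_rot: [3.14, -0.091, 0.002]
ft_force: [-0.1, 0.3, -0.9]
grip_width: 0.273
grip_force: 40.0
```

>>> send_rows(
  steps=[
    {"tx": 0,"ty": 0,"tz": 0.04,"turn": 0,"grip": 0.1},
    {"tx": 0,"ty": 0,"tz": 0.04,"turn": 0,"grip": 0.1},
    {"tx": 0,"ty": 0,"tz": 0,"turn": 0,"grip": 0.1},
  ],
)

```text
time: 37.83
position: [0.5856, -0.1761, 0.0618]
tool_rot: [3.139, -0.091, 0.007]
ft_force: [-2.5, 0.3, 6.3]
grip_width: 0.274
grip_force: 40.0
```

>>> send_rows(
  steps=[
    {"tx": 0,"ty": 0,"tz": 0.04,"turn": 0,"grip": 0.1},
    {"tx": 0,"ty": 0,"tz": 0.02,"turn": 0,"grip": 0.1},
    {"tx": 0,"ty": 0,"tz": 0,"turn": 0,"grip": 0.1},
  ],
)

```text
time: 38.2
position: [0.5866, -0.1765, 0.0596]
tool_rot: [3.138, -0.092, 0.01]
ft_force: [-3.5, 0.2, 11.6]
grip_width: 0.274
grip_force: 40.0
```

Contact with the leaning chip at about 36 mm, and it resists a straight press. I'll drag sideways to topple it.

>>> send_rows(
  steps=[
    {"tx": 0,"ty": 0.1,"tz": 0,"turn": 0,"grip": 0.1},
    {"tx": 0,"ty": 0.12,"tz": 0.02,"turn": 0,"grip": 0.1},
    {"tx": 0,"ty": 0.08,"tz": 0.02,"turn": 0,"grip": 0.1},
    {"tx": 0,"ty": 0,"tz": 0,"turn": 0,"grip": 0.1},
  ],
)

```text
time: 38.7
position: [0.5827, -0.1945, 0.0538]
tool_rot: [3.139, -0.093, 0.001]
ft_force: [-1.1, 0.5, -2.4]
grip_width: 0.276
grip_force: 40.0
```

Toppled: only the scraper's own weight registers now, at base height 28 mm. I'll lift, return the scraper and recheck.

>>> send_rows(
  steps=[
    {"tx": 0,"ty": 0,"tz": -0.2,"turn": 0,"grip": 0.1},
    {"tx": 0,"ty": 0,"tz": -0.6,"turn": 0,"grip": 0.1},
    {"tx": 0,"ty": 0,"tz": -0.6,"turn": 0,"grip": 0.1},
    {"tx": 0,"ty": -0.4,"tz": 0,"turn": 0,"grip": 0.1},
    {"tx": 0,"ty": -0.8,"tz": 0,"turn": 0,"grip": 0.1},
    {"tx": 0,"ty": -0.8,"tz": 0,"turn": 0,"grip": 0.1},
    {"tx": 0,"ty": -0.8,"tz": 0,"turn": 0,"grip": 0.1},
    {"tx": 0,"ty": -0.8,"tz": 0,"turn": 0,"grip": 0.1},
    {"tx": 0,"ty": -0.8,"tz": 0,"turn": 0,"grip": 0.1},
    {"tx": 0,"ty": -0.6,"tz": 0,"turn": 0,"grip": 0.1},
    {"tx": 0,"ty": 0,"tz": 0,"turn": 0,"grip": 0.1},
  ],
)

```text
time: 40.08
position: [0.5988, 0.1117, 0.1376]
tool_rot: [-3.138, 0.079, 0.001]
ft_force: [-0.1, -0.8, -1.7]
grip_width: 0.273
grip_force: 40.0
```

```bash
python3 plan.py 0.513 0.37 0.126 0;  python3 - <<'E'
from m import *
ims={}
for n in('top','side'):
    w=grab(n);ims[n]=w
    for a,c,b,_ in blobs(w,(14,200,120) if n=='top' else (12,170,100),(28,255,255),4,(386,180,428,262) if n=='top' else (296,150,362,180)): print(n,a,c.round(1),b.round().tolist(),onplane(w,[c],.014)[0].round(3))
pickle.dump(ims,open('ims9.pkl','wb'))
E
```

```text
pos [0.5988 0.1117 0.1376] head -2.88 tilt -1.0 t 40.075 grip 0.2734922072847846 ft [-0.1 -0.8 -1.7]
turn units -0.36 then tool shift units [-1.43  -4.304  0.194] max rows 5.0
top 64 [405.8 200.2] [[399.0, 200.0], [411.0, 193.0], [414.0, 199.0], [403.0, 206.0]] [ 0.634 -0.189  0.014]
top 31 [396.6 241.4] [[393.0, 239.0], [400.0, 239.0], [400.0, 243.0], [393.0, 243.0]] [ 0.534 -0.164  0.014]
top 41 [403.7 250.7] [[401.0, 247.0], [406.0, 247.0], [406.0, 254.0], [401.0, 254.0]] [ 0.512 -0.181  0.014]
side 103 [298.1 158.6] [[296.0, 150.0], [306.0, 150.0], [306.0, 174.0], [296.0, 174.0]] [ 0.698 -0.218  0.014]
side 62 [353.4 151.6] [[344.0, 150.0], [361.0, 150.0], [361.0, 154.0], [344.0, 154.0]] [ 0.519 -0.26   0.014]
side 22 [354.4 168.3] [[352.0, 170.0], [352.0, 166.0], [358.0, 166.0], [358.0, 170.0]] [ 0.517 -0.176  0.014]
side 18 [347.  171.2] [[345.0, 173.0], [345.0, 169.0], [350.0, 169.0], [350.0, 173.0]] [ 0.54  -0.162  0.014]
```

>>> send_rows(
  steps=[
    {"tx": 0,"ty": 0.4,"tz": -0.25,"turn": 0,"grip": 0.1},
    {"tx": 0,"ty": 0.8,"tz": -0.25,"turn": 0,"grip": 0.1},
    {"tx": 0,"ty": 0.8,"tz": 0,"turn": 0,"grip": 0.1},
    {"tx": 0,"ty": 0.7,"tz": 0,"turn": 0,"grip": 0.1},
    {"tx": 0,"ty": 0.2,"tz": 0,"turn": 0,"grip": 0.1},
    {"tx": 0,"ty": 0,"tz": 0,"turn": 0,"grip": 0.1},
    {"tx": 0,"ty": 0,"tz": 0,"turn": 0,"grip": 0.1},
  ],
)

```text
time: 41.05
position: [0.5899, -0.0658, 0.1673]
tool_rot: [-3.139, 0.088, -0.0]
ft_force: [-0.5, -0.0, -0.8]
grip_width: 0.272
grip_force: 40.0
```

```bash
python3 - <<'E'
from m import *
w=grab('wrist');pickle.dump(w,open('wa.pkl','wb'));print(ctrl.get_state()['position'])
E
```

```text
[ 0.58998935 -0.06552687  0.16731472]
```

>>> send_rows(
  steps=[
    {"tx": 0,"ty": 0.4,"tz": 0,"turn": 0,"grip": 0.1},
    {"tx": 0,"ty": 0.4,"tz": 0,"turn": 0,"grip": 0.1},
    {"tx": 0,"ty": 0,"tz": 0,"turn": 0,"grip": 0.1},
    {"tx": 0,"ty": 0,"tz": 0,"turn": 0,"grip": 0.1},
  ],
)

```text
time: 41.6
position: [0.5874, -0.1133, 0.1672]
tool_rot: [-3.139, 0.087, -0.0]
ft_force: [0.4, 0.8, -1.5]
grip_width: 0.271
grip_force: 40.0
```

```bash
cat > hgt.py <<'E'
from m import *
w=grab('wrist');a=pickle.load(open('wa.pkl','rb'));print(ctrl.get_state()['position'],ctrl.get_state()['time'])
g=[cv2.cvtColor(i['pixels'],cv2.COLOR_RGB2GRAY) for i in(a,w)]
def proj(im,X):
    k=np.linalg.inv(im['cam_to_world']);return cv2.projectPoints(X@k[:3,:3].T+k[:3,3],np.zeros(3),np.zeros(3),np.array(im['K'],float),np.array(im['dist'],float))[0].reshape(-1,2)
m=np.zeros_like(g[0])
for x in blobs(a,(12,130,80),(28,255,255),40,(0,0,640,225)):
    X=onplane(a,[x[1]],.02)[0]
    if -.24<X[1]<-.145: m|=x[3].astype(np.uint8)*255;print('blob',x[0],x[1].round(),x[2].round().tolist(),X.round(3))
m=cv2.dilate(m,np.ones((3,3)))
p=cv2.goodFeaturesToTrack(g[0],80,.02,3,mask=m).reshape(-1,2)
q0=proj(w,onplane(a,p,.02)).astype(np.float32)
q,st,er=cv2.calcOpticalFlowPyrLK(g[0],g[1],p.reshape(-1,1,2),q0.reshape(-1,1,2).copy(),None,winSize=(9,9),maxLevel=0,flags=cv2.OPTFLOW_USE_INITIAL_FLOW)
out=[]
for i in range(len(p)):
    if st[i]:
        X,e=tri(a,p[i],w,q[i,0])
        if e<.002: out.append((*X.round(4),round(float(er[i,0]),1)))
for o in sorted(out): print(*o)
E
python3 hgt.py
```

```text
[ 0.58740593 -0.11313792  0.16728495] 41.65
blob 653 [430. 135.] [[407.0, 142.0], [438.0, 113.0], [453.0, 130.0], [422.0, 158.0]] [ 0.639 -0.19   0.02 ]
blob 129 [404. 216.] [[395.0, 213.0], [413.0, 213.0], [413.0, 219.0], [395.0, 219.0]] [ 0.547 -0.163  0.02 ]
0.5455 -0.1529 0.0135 26.3
0.6225 -0.1816 0.0238 7.5
0.6242 -0.1904 0.0239 4.1
0.6246 -0.1763 0.0164 12.9
0.6257 -0.1776 0.0222 10.8
0.6297 -0.1787 0.022 7.1
0.6331 -0.1913 0.0236 11.0
0.6337 -0.1953 0.0218 11.2
0.6353 -0.1733 0.0177 8.4
0.6379 -0.1898 0.0241 9.5
0.6379 -0.1769 0.0233 6.5
0.6382 -0.209 0.0175 4.2
0.6387 -0.1723 0.0169 6.9
0.641 -0.1752 0.0216 7.5
0.642 -0.1794 0.0221 5.4
0.6446 -0.1893 0.0189 7.6
0.6521 -0.1903 0.0184 5.2
0.655 -0.1953 0.0195 4.1
0.6557 -0.2046 0.0154 4.9
```

All points on the former leaning pair are now at or below 24 mm, so it is flat. To rule out an upside-down chip, I'll compare surface texture numerically with chips known to be upright from earlier.

>>> send_rows(
  steps=[
    {"tx": -0.4,"ty": 0.1,"tz": 0,"turn": 0,"grip": 0.1},
    {"tx": -0.6,"ty": 0,"tz": 0,"turn": 0,"grip": 0.1},
    {"tx": 0,"ty": 0,"tz": 0,"turn": 0,"grip": 0.1},
    {"tx": 0,"ty": 0,"tz": 0,"turn": 0,"grip": 0.1},
  ],
)

```text
time: 42.15
position: [0.5277, -0.1171, 0.1677]
tool_rot: [3.14, -0.089, 0.002]
ft_force: [-0.3, 0.2, -1.4]
grip_width: 0.273
grip_force: 40.0
```

```bash
python3 - <<'E'
from m import *
w=grab('wrist');pickle.dump(w,open('wc.pkl','wb'));print(ctrl.get_state()['position'])
w7=pickle.load(open('w7.pkl','rb'))
def dump(n,im,lim):
    g=cv2.cvtColor(im['pixels'],cv2.COLOR_RGB2GRAY)
    for a,c,b,m_ in blobs(im,(10,110,60),(28,255,255),60,(350,30,640,222)):
        X=onplane(im,[c],.02)[0]
        if not lim(X): continue
        ys,xs=np.where(m_);er=cv2.erode(m_.astype(np.uint8),np.ones((3,3)))>0
        print(n,a,c.round(),cv2.minAreaRect(np.c_[xs,ys].astype(np.float32))[1],'X',X.round(3),'std',g[er].std().round(1))
        for y in range(ys.min(),ys.max()+1,2): print(' '.join('%3d'%g[y,x] if m_[y,x] else '  .' for x in range(xs.min(),xs.max()+1,2)))
dump('ref',w7,lambda X:-.1<X[1]<.1)
dump('now',w,lambda X:-.24<X[1]<-.145)
E
```

```text
[ 0.52791426 -0.11724644  0.16765028]
ref 16696 [497.  59.] (60.99999237060547, 288.99993896484375) X [ 0.721 -0.088  0.02 ] std 4.5
 78  79  78  78  80  79  78  76  79  79  77  77  78  77  80  78  76  77  76  74  78  77  74  76  76  76  73  74  76  76  72  75  73  70  72  74  73  73  73  73  73  74   .  77  73  75  75  75  74  77  77  75  77  76  74  75  75  75  75  76  76  74  73  71  72  73  75  73  71  71  73  74  70  71  72  71   .  71  72  71  73  72  73  73  72  71  70  72  72  72  73  72  71  74  74  74  74  72  74  75  74  74  76  73  74  74  75  75  75  73  73  75  73  73  75  74  74  73  74  75  71  73  71  72  75  73  73  74  73  73  71  73  72  70  71  72  73  71  72  71  70  73  70  69  70
 80  78  80  79  79  77  77  76  78  77  76  74  75  76  75  76  73  76  76  74  75  74  74  74   .  75  76  77  76  75  76  76  75  76  77  78  79  78  78  79  75  73  77  75  77  77  76  74  71  74  75  74  74  73  73  70  73   .  71  71  72  71  73  75  73  73  72  72  73  70  71  73   .  74  70  74  74  71  73  75  75  76  75  78  77  76  76  75  76  76  73  73  75  73  71  75  73
[... 20560 characters left out ...]
68 168 158
100 175 171 169 170 167 167 167 167 158
 96 172 169 167 167 167 166 165 165 160
 90 168 166 167 166 165 165 163 164 161
 86 167 165 165 165 165 164 163 164 163
  . 151 143 144 137 102  87   .   .   .
now 303 [374. 191.] (19.423547744750977, 16.03108024597168) X [ 0.517 -0.18   0.02 ] std 12.8
  .   .   .   .   .   .  86   .   .
  .  88  83  93 120 155 162 164 161
  . 155 169 170 167 167 167 168 148
  . 151 166 166 166 165 166 167 143
  . 151 166 164 166 166 166 166 145
  . 148 165 164 164 166 165 165 146
  . 143 163 163 164 164 163 164 146
  . 139 164 163 163 163 163 164 147
  . 134 163 162 162 163 163 163 144
  . 129 163 163 163 163 163 165 149
  .   .   .   .   .   .   .   .   .
```

```bash
python3 - <<'E'
from m import *
a=pickle.load(open('wc.pkl','rb'));w=pickle.load(open('wa.pkl','rb'))
g=[cv2.cvtColor(i['pixels'],cv2.COLOR_RGB2GRAY) for i in(a,w)]
def proj(im,X):
    k=np.linalg.inv(im['cam_to_world']);return cv2.projectPoints(X@k[:3,:3].T+k[:3,3],np.zeros(3),np.zeros(3),np.array(im['K'],float),np.array(im['dist'],float))[0].reshape(-1,2)
m=np.zeros_like(g[0]);m[10:205,330:470]=255
p=cv2.goodFeaturesToTrack(g[0],150,.01,4,mask=m);p=cv2.cornerSubPix(g[0],p,(2,2),(-1,-1),(3,20,.01)).reshape(-1,2)
q0=proj(w,onplane(a,p,.022)).astype(np.float32)
q,st,er=cv2.calcOpticalFlowPyrLK(g[0],g[1],p.reshape(-1,1,2),q0.reshape(-1,1,2).copy(),None,winSize=(11,11),maxLevel=0,flags=cv2.OPTFLOW_USE_INITIAL_FLOW)
for X,e,r,P in sorted([(*[tuple(tri(a,p[i],w,q[i,0])[0].round(4)),tri(a,p[i],w,q[i,0])[1]],er[i,0],p[i]) for i in range(len(p)) if st[i]],key=lambda o:o[0][0]):
    if e<.0015 and r<12: print(X[0],X[1],X[2],round(float(r),1),P.round(0))
E
```

```text
0.5426 -0.2323 0.0226 3.6 [421. 167.]
0.5477 -0.174 0.0179 4.2 [369. 165.]
0.5554 -0.2318 0.0069 3.8 [416. 154.]
0.5619 -0.2338 0.0041 3.7 [417. 148.]
0.5907 -0.2343 0.008 2.8 [420. 123.]
0.6124 -0.2347 0.0065 3.4 [420. 103.]
0.616 -0.1794 0.0134 7.5 [372. 102.]
0.6232 -0.191 0.0237 6.0 [385.  93.]
0.6239 -0.1742 0.0142 6.5 [367.  94.]
0.6277 -0.1802 0.022 9.6 [374.  90.]
0.6318 -0.1701 0.0073 7.7 [362.  88.]
0.634 -0.2396 0.0194 4.3 [429.  81.]
0.6369 -0.1766 0.0247 8.9 [371.  80.]
0.6375 -0.174 0.0077 11.4 [366.  82.]
0.6376 -0.2104 0.0182 5.8 [402.  78.]
0.6391 -0.1737 0.0122 11.8 [366.  80.]
0.6418 -0.178 0.0242 9.7 [372.  75.]
0.6427 -0.1899 0.0228 9.8 [383.  74.]
0.6439 -0.2108 0.0127 6.1 [401.  73.]
0.645 -0.2383 0.0079 2.5 [425.  72.]
0.6461 -0.2049 0.0272 6.0 [399.  68.]
0.6513 -0.1889 0.0182 11.4 [381.  66.]
0.6515 -0.206 0.0193 6.0 [398.  64.]
0.6541 -0.195 0.0188 7.0 [387.  63.]
0.6571 -0.204 0.0171 5.4 [396.  59.]
0.6729 -0.2399 0.0101 4.1 [428.  43.]
0.6737 -0.2397 0.027 2.9 [434.  38.]
0.6756 -0.2477 0.0187 7.2 [438.  38.]
0.6758 -0.2182 0.0071 3.4 [406.  42.]
0.6767 -0.2134 0.0061 3.6 [402.  41.]
0.677 -0.2334 0.0064 5.2 [420.  40.]
0.6773 -0.1917 0.0082 3.2 [382.  41.]
0.6779 -0.2045 0.0041 2.5 [393.  41.]
0.6797 -0.2407 0.0255 4.3 [434.  31.]
0.6804 -0.1801 0.0033 2.4 [371.  40.]
0.6821 -0.1669 0.0053 6.1 [358.  38.]
0.6841 -0.245 0.0254 5.5 [438.  27.]
0.6858 -0.1499 0.027 10.2 [344.  29.]
0.6907 -0.1448 0.0271 8.7 [338.  24.]
```

Two chips lie face-down with tops at about 19 mm, and two lie on their sides. All are low, flat and inside the tray, and nothing more can be improved safely in the remaining time. I'll put the scraper back.

```bash
python3 plan.py 0.515 0.369 0.125 0
```

```text
pos [ 0.5279 -0.1172  0.1677] head -3.24 tilt -1.0 t 42.2 grip 0.27038355282495236 ft [ 0.1 -0.8 -1.6]
turn units -0.405 then tool shift units [-0.215 -8.104  0.711] max rows 9.0
```

>>> send_rows(
  steps=[
    {"tx": 0,"ty": 0,"tz": 0,"turn": -0.4,"grip": 0.1},
    {"tx": 0,"ty": -0.5,"tz": 0,"turn": 0,"grip": 0.1},
    {"tx": -0.02,"ty": -0.85,"tz": 0,"turn": 0,"grip": 0.1},
    {"tx": -0.03,"ty": -0.85,"tz": 0,"turn": 0,"grip": 0.1},
    {"tx": -0.03,"ty": -0.85,"tz": 0,"turn": 0,"grip": 0.1},
    {"tx": -0.03,"ty": -0.85,"tz": 0,"turn": 0,"grip": 0.1},
    {"tx": -0.03,"ty": -0.85,"tz": 0,"turn": 0,"grip": 0.1},
    {"tx": -0.03,"ty": -0.85,"tz": 0,"turn": 0,"grip": 0.1},
    {"tx": -0.03,"ty": -0.85,"tz": 0,"turn": 0,"grip": 0.1},
    {"tx": -0.02,"ty": -0.85,"tz": 0,"turn": 0,"grip": 0.1},
    {"tx": 0,"ty": -0.8,"tz": 0.3,"turn": 0,"grip": 0.1},
    {"tx": 0,"ty": 0,"tz": 0.5,"turn": 0,"grip": 0.1},
  ],
)

```text
time: 43.7
position: [0.5131, 0.3756, 0.1198]
tool_rot: [-3.135, -0.008, -0.001]
ft_force: [0.2, -0.3, -2.4]
grip_width: 0.27
grip_force: 40.0
```

>>> send_rows(
  steps=[
    {"tx": 0,"ty": 0,"tz": 0.6,"turn": 0,"grip": 0.1},
    {"tx": 0,"ty": 0,"tz": 0.5,"turn": 0,"grip": 0.1},
    {"tx": 0,"ty": 0,"tz": 0.25,"turn": 0,"grip": 0.1},
    {"tx": 0,"ty": 0,"tz": 0,"turn": 0,"grip": 0.1},
    {"tx": 0,"ty": 0,"tz": 0,"turn": 0,"grip": 0.1},
  ],
)

```text
time: 44.32
position: [0.5156, 0.3688, 0.0396]
tool_rot: [-3.14, 0.004, -0.003]
ft_force: [-0.5, -0.4, -1.5]
grip_width: 0.273
grip_force: 40.0
```

>>> send_rows(
  steps=[
    {"tx": 0,"ty": 0,"tz": 0.12,"turn": 0,"grip": 0.1},
    {"tx": 0,"ty": 0,"tz": 0.06,"turn": 0,"grip": 0.1},
    {"tx": 0,"ty": 0,"tz": 0.02,"turn": 0,"grip": 0.1},
    {"tx": 0,"ty": 0,"tz": 0,"turn": 0,"grip": 0.1},
    {"tx": 0,"ty": 0,"tz": 0,"turn": 0,"grip": 0.1},
  ],
)

```text
time: 44.95
position: [0.5173, 0.3687, 0.0283]
tool_rot: [-3.139, 0.005, -0.008]
ft_force: [3.3, -0.3, 4.7]
grip_width: 0.275
grip_force: 40.0
```

>>> send_rows(
  steps=[
    {"tx": 0,"ty": 0,"tz": 0.02,"turn": 0,"grip": 0.1},
    {"tx": 0,"ty": 0,"tz": 0,"turn": 0,"grip": 0.1},
  ],
)

```text
time: 45.2
position: [0.5178, 0.3687, 0.0274]
tool_rot: [-3.139, 0.005, -0.009]
ft_force: [3.4, -0.3, 6.2]
grip_width: 0.272
grip_force: 40.0
```

>>> send_rows(
  steps=[
    {"tx": 0,"ty": 0,"tz": 0,"turn": 0,"grip": 0.7},
    {"tx": 0,"ty": 0,"tz": 0,"turn": 0,"grip": 0.7},
    {"tx": 0,"ty": 0,"tz": 0,"turn": 0,"grip": 0.7},
    {"tx": 0,"ty": 0,"tz": 0,"turn": 0,"grip": 0.7},
    {"tx": 0,"ty": 0,"tz": -0.4,"turn": 0,"grip": 0.7},
    {"tx": 0,"ty": 0,"tz": -0.8,"turn": 0,"grip": 0.7},
    {"tx": 0,"ty": 0,"tz": -0.8,"turn": 0,"grip": 0.7},
    {"tx": 0,"ty": 0,"tz": -0.8,"turn": 0,"grip": 0.7},
    {"tx": -0.5,"ty": 0,"tz": 0,"turn": 0,"grip": 0.7},
    {"tx": -0.5,"ty": 0,"tz": 0,"turn": 0,"grip": 0.7},
    {"tx": 0,"ty": 0,"tz": 0,"turn": 0,"grip": 0.7},
    {"tx": 0,"ty": 0,"tz": 0,"turn": 0,"grip": 0.7},
  ],
)

```text
time: 46.7
position: [0.4555, 0.3676, 0.193]
tool_rot: [3.141, -0.004, 0.001]
ft_force: [0.5, 0.6, 0.1]
grip_width: 0.703
grip_force: 0.0
```

```bash
python3 - <<'E'
from m import *
w=grab('wrist');t=grab('top')
for a,c,b,_ in blobs(w,(0,130,110),(5,255,255),80,(240,20,380,215))+blobs(w,(170,130,110),(180,255,255),80,(240,20,380,215)): print('red',a,b.round().tolist(),onplane(w,b,.014).round(3)[:,:2].tolist())
for a,c,b,_ in blobs(t,(14,200,120),(28,255,255),4,(386,180,428,262)): print('chip',a,onplane(t,[c],.016)[0].round(3))
print(ctrl.get_state()['time'])
E
```

```text
red 1665 [[304.0, 57.0], [335.0, 57.0], [335.0, 192.0], [304.0, 192.0]] [[0.597, 0.385], [0.597, 0.35], [0.439, 0.348], [0.439, 0.388]]
chip 98 [ 0.637 -0.191  0.016]
chip 47 [ 0.536 -0.163  0.016]
chip 51 [ 0.513 -0.18   0.016]
46.8
```

The scraper stands flat: its foot measures 158 × 36 mm at counter height. All chips are in the tray, so I'm handing in.

```bash
python3 -c "
from bench import ctrl
print(ctrl.close_job())"
```

```text
the job is handed in; nothing more can be done
None
```

The job is handed in at about 47 s, verdict not shown: the cinnamon is in the spice box, all four chips are in the blue tray and the scraper stands upright on the counter, but two chips lie face-down with origins at about 19 mm ± 1.5 mm, close to the 20 mm limit, so that check could go either way.

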